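Drain, catch and blow-dry the mounted specimens

ROBOT

A 6-joint arm with a two-finger parallel gripper is mounted at the origin on the work surface. World frame = base frame: x ahead of the robot, y to its left, z up, the work surface at z = 0. Lengths are in m, angles in degrees, forces in N, time in s.
With the tool pointing down it reaches from about 0.3 to 0.75 m from the base axis. Payload 8.5 kg.
Tool frame: the origin (TCP) lies midway between the tips of the shut fingers; the grasp point (between the pads) lies 19 mm behind it; z points along the fingers, y is the line along which they close (so a half turn about z gives the same grasp; the last joint's range is limited). The gripper opens to 85 mm and grips with 20 to 120 N. Pads are 22 mm wide; open, the fingers measure 114 mm over their backs; the gripper's body (76 mm by 85 mm) begins 54 mm behind the grasp point. The pads swing forward as they close: fully open they stand 13 mm farther back than shut.
Start: joints at [53.726, 21.807, 74.336, -0, 83.858, -12.336], TCP at [0.223, 0.503, 0.231] pointing down, gripper open.
Joint ranges: [-178.18, 178.18], [-50.72, 133.34], [12.68, 142.11], [-81.47, 261.47], [9.98, 163.14], [-165.26, 165.26]. Speed limits (degrees/s): [136.94, 136.94, 180, 180, 180, 180].

INTERFACE

Orientations are given as a 3x3 rotation matrix whose columns are the frame's x, y, z axes.
In Python, from rig import env gives the robot as it stands. The module is installed in compiled form; this text tells all that it offers.
- The arm moves only by the tool jog_arm, never from a script. Its argument "targets" is a list of rows, each a list of 6 numbers: the shift along the tool's x, y, z in cm, then the turn, a rotation vector about the tool's x, y, z in degrees. A call has 1 to 8 rows; each row is the pose to reach, as a shift and turn from the pose commanded when the call began, along the tool's axes at that moment; what a row does not reach only later rows make up. A row lasts 1/12 s, in which the tool goes at most 41.7 mm and 7.16 degrees, less where a joint would pass 70% of its speed; a pose out of reach is approached as far as the arm can. A call with a gripper value outside its range is refused whole. "hand" is the opening, from 0 (shut) to 1 (fully open), set as the call begins (left out, the last holds). The fingers move at their own pace and stop on an object; "newtons" is the grip in N (left out, the last holds). Time passes only in rows, so rows that repeat a pose let the fingers close. It gives the time, the measured TCP pose, the force, the opening and the grip force at its end, in the units of the state.
- env.observe(): the state, without advancing time (a new reading comes with each control period).
- env.get_image(name): name is "side" or "top"; returns a dict with "frame" (384x512x3 uint8, red, green, blue), "depth" (384x512 float32, m along the optical axis (not along the pixel's ray), 0 where there is no reading), "fovy" (degrees; the focal length in pixels is half the picture's height over the tangent of half this angle, whatever the lens; pixels are square), "cx", "cy" (the principal point, pixels), "k1" (the pictures are not rectified: a ray, as slopes to the right and down, at radius r is drawn at 1 + k1 r^2 times it, then the intrinsics apply), "cam_to_world" (4x4, takes a point from camera to world coordinates). Camera axes: x right, y down, z forward; pixel columns grow to the right and rows downward; lengths in m; the calibration is good to about 2 mm. A picture is of the moment at which its call begins.
- env.close_job(): hands the job in; it is judged then, once.
Trained networks look in the newest picture that a camera, given by its name, has taken for a name from the list of things; names that differ only in an ending like _2 or _b are one class to them, and where a whole thing is asked for, a point or a joint stands for the part that bears it (a point fixed in the world has none). Each returns a list of dicts, best first, with "score" (0 to 1); they miss things now and then, are a little off and sometimes report something else, mostly with a low value. They report only what shows in the picture. A call takes as long as a camera call. They do not tell look-alikes from the thing itself.
- env.regions_of(camera, target): "pixels" (384x512 bool, what is visible of it) and "point" ([row, column] in pixels, amid what is visible of it).
The state is a dict: "time_s": time; "q": joint angles; "qvel": joint speeds; "joint_efforts": joint torques, N m; "position": TCP position; "tool_rot": TCP orientation; "ft_force": force on the tool from outside, world axes, zero at the start; "wrist_torque": the same for the moment, N m; "grip_width": finger opening in m; "gripper_force": force on a finger pad.
Only numpy, scipy, OpenCV 4.12 (cv2) and the standard library are available. Lean on these libraries where they do the work, as an engineer would, in place of code of your own. Each camera call takes 0.05 s, during which the arm holds its last target. There are 200 camera calls.

TASK

Lay all the resin specimen blocks on the drain chute so that they come to rest behind its shut gate. Then take the steel dish by its grip plate, hold it under the chute's lip and raise it against the gate's two feet, so that the gate lifts and every specimen slides into the dish in your grip; keep the gate raised until they all lie in the dish. Set the dish centred, level and lined up on the green blow-off stand with all specimens in it and let go, then press the yellow treadle down to its stop, keep it there for a good second, and let it spring up again; leave the bottles and other things around alone.

Things in the scene. Friction and masses are not known exactly. Their poses are not given: they have to be found in the camera images.
- chute: fixed drain chute, blue side walls. Origin on the table straight below the middle of the lip (open lower end); x axis level, uphill. Slippery floor rises from the lip (190 mm up) at 0.50 rad (29 deg) for 300 mm along the slope, 104 mm wide inside, walls 30 mm high; blocks laid on it slide to the gate; one that hangs up needs a nudge. Legs begin 100 mm uphill of the lip; below the lip it is free
- lip (a point): middle of the chute floor's lower edge, 190 mm above the table; axes as the chute's
- gate (a joint): orange lift gate: height in m, 0 shut (falls shut by itself, 2 N), 0.085 highest. Its plate stands 9 mm downhill of the lip, 46 mm high. Each side a leg (91 mm from the middle line) hangs to an orange foot, 58 to 94 mm from the middle line, 6 to 54 mm downhill of the lip, underside 72 mm below the lip when shut. The dish's side rims push the feet up; specimens pass from 45 mm up
- dish: loose rectangular steel dish, 180 (x) x 140 (y) x 75 mm high outside, walls and floor 4 mm, 0.38 kg. Origin under the middle of its floor, z up. At its -x end a blue upright grip plate, 10 mm thick (x), 70 mm wide (y), centred 85 mm from the origin, from the rim up to 121 mm above the dish's underside
- stand: fixed raised blow-off stand; origin on the table below the middle of its platform, x axis towards its air nozzle. Green platform 130 (x) x 100 (y) mm, top 100 mm up, smaller than the dish. The nozzle's post (radius 8 mm) is at x = 155 mm, its black head 165 to 195 mm up reaching back to x = 120 mm, so the dish goes on with its grip plate at the -x side
- stand_top (a point): middle of the platform's top surface; axes as the stand's
- treadle (a joint): yellow spring treadle (air valve): angle in rad, 0 = up, 0.30 = down at its stop; takes about 10 N at the pad, springs back. The plate (130 x 80 mm) is hinged at its far end, 50 mm above the table
- treadle_pad (a point): middle of the top of the black rubber pad on the treadle's free end, where to press; about 85 mm above the table when up, about 57 mm when down; x axis points towards the hinge, 95 mm away
- specimen0: red resin-mounted specimen block, 64 (x) x 40 (y) x 30 mm high, 0.1 kg, aluminium patch on top; origin in the middle of its underside. May be absent
- specimen1: green resin-mounted specimen block, 64 (x) x 40 (y) x 30 mm high, 0.1 kg, aluminium patch on top; origin in the middle of its underside. May be absent
- specimen2: blue resin-mounted specimen block, 64 (x) x 40 (y) x 30 mm high, 0.1 kg, aluminium patch on top; origin in the middle of its underside. May be absent
- specimen3: black resin-mounted specimen block, 64 (x) x 40 (y) x 30 mm high, 0.1 kg, aluminium patch on top; origin in the middle of its underside. May be absent
- specimen4: yellow resin-mounted specimen block, 64 (x) x 40 (y) x 30 mm high, 0.1 kg, aluminium patch on top; origin in the middle of its underside. May be absent
- suspension: green bottle, 60 mm across, 150 mm tall; leave alone; origin at its underside
- jar: amber jar, 64 mm across, 80 mm tall; leave alone; origin at its underside
- beaker: clear beaker, 70 mm across, 90 mm tall; leave alone; origin at its underside
- discs: stack of grey grinding discs, 120 mm across, 30 mm high; leave alone; origin at its underside
- card_box: cardboard box 90 x 130 x 50 mm; leave alone; origin at its underside
Not all that is in view belongs to the job. There is more than one size of the specimen4; the job needs the smaller. Several things look just like the specimen3: the one meant starts nearest to the robot's base.

How it is judged (in metres and radians):
On the way, in this order (a step that is already met when the one before it is completed fails the run):
1. all specimens rest on the chute, let go, the gate shut (x of specimen0 in the frame of chute between -0.02 and 0.29 m and y of specimen0 in the frame of chute between -0.06 and 0.06 m and z of specimen0 in the frame of chute between 0.175 and 0.36 m and contact force between the fingers and specimen0 below 0.1 N and linear speed of each of specimen0, specimen1, specimen2, specimen3, specimen4 below 0.05 m/s and x of specimen1 in the frame of chute between -0.02 and 0.29 m and y of specimen1 in the frame of chute between -0.06 and 0.06 m and z of specimen1 in the frame of chute between 0.175 and 0.36 m and contact force between the fingers and specimen1 below 0.1 N and x of specimen2 in the frame of chute between -0.02 and 0.29 m and y of specimen2 in the frame of chute between -0.06 and 0.06 m and z of specimen2 in the frame of chute between 0.175 and 0.36 m and contact force between the fingers and specimen2 below 0.1 N and x of specimen3 in the frame of chute between -0.02 and 0.29 m and y of specimen3 in the frame of chute between -0.06 and 0.06 m and z of specimen3 in the frame of chute between 0.175 and 0.36 m and contact force between the fingers and specimen3 below 0.1 N and x of specimen4 in the frame of chute between -0.02 and 0.29 m and y of specimen4 in the frame of chute between -0.06 and 0.06 m and z of specimen4 in the frame of chute between 0.175 and 0.36 m and contact force between the fingers and specimen4 below 0.1 N and value of joint gate below 0.01 m), for 0.2 s.
2. the dish, held off the table in the gripper, has the gate raised and all specimens lie in it (x of specimen0 in the frame of dish between -0.09 and 0.09 m and y of specimen0 in the frame of dish between -0.07 and 0.07 m and z of specimen0 in the frame of dish between -0.005 and 0.09 m and x of specimen1 in the frame of dish between -0.09 and 0.09 m and y of specimen1 in the frame of dish between -0.07 and 0.07 m and z of specimen1 in the frame of dish between -0.005 and 0.09 m and x of specimen2 in the frame of dish between -0.09 and 0.09 m and y of specimen2 in the frame of dish between -0.07 and 0.07 m and z of specimen2 in the frame of dish between -0.005 and 0.09 m and x of specimen3 in the frame of dish between -0.09 and 0.09 m and y of specimen3 in the frame of dish between -0.07 and 0.07 m and z of specimen3 in the frame of dish between -0.005 and 0.09 m and x of specimen4 in the frame of dish between -0.09 and 0.09 m and y of specimen4 in the frame of dish between -0.07 and 0.07 m and z of specimen4 in the frame of dish between -0.005 and 0.09 m and value of joint gate above 0.02 m and contact force between the fingers and dish above 0.5 N and height (world z) of dish above 0.05 m), for 0.2 s.
3. the dish stands on the platform, let go, with all specimens in it (horizontal distance between dish and stand_top below 0.03 m and z of dish in the frame of stand_top between -0.006 and 0.008 m and angle between dish's own z axis and vertical below 0.08 rad and angle between the x axis of dish and the x axis of stand, either way round below 0.3 rad and contact force between the fingers and dish below 0.1 N and linear speed of dish below 0.03 m/s and x of specimen0 in the frame of dish between -0.09 and 0.09 m and y of specimen0 in the frame of dish between -0.07 and 0.07 m and z of specimen0 in the frame of dish between -0.005 and 0.09 m and x of specimen1 in the frame of dish between -0.09 and 0.09 m and y of specimen1 in the frame of dish between -0.07 and 0.07 m and z of specimen1 in the frame of dish between -0.005 and 0.09 m and x of specimen2 in the frame of dish between -0.09 and 0.09 m and y of specimen2 in the frame of dish between -0.07 and 0.07 m and z of specimen2 in the frame of dish between -0.005 and 0.09 m and x of specimen3 in the frame of dish between -0.09 and 0.09 m and y of specimen3 in the frame of dish between -0.07 and 0.07 m and z of specimen3 in the frame of dish between -0.005 and 0.09 m and x of specimen4 in the frame of dish between -0.09 and 0.09 m and y of specimen4 in the frame of dish between -0.07 and 0.07 m and z of specimen4 in the frame of dish between -0.005 and 0.09 m), for 0.2 s.
4. the treadle is held down at its stop while the dish stands there (value of joint treadle above 0.27 rad and horizontal distance between dish and stand_top below 0.03 m and z of dish in the frame of stand_top between -0.006 and 0.008 m and angle between dish's own z axis and vertical below 0.08 rad and angle between the x axis of dish and the x axis of stand, either way round below 0.3 rad and x of specimen0 in the frame of dish between -0.09 and 0.09 m and y of specimen0 in the frame of dish between -0.07 and 0.07 m and z of specimen0 in the frame of dish between -0.005 and 0.09 m and x of specimen1 in the frame of dish between -0.09 and 0.09 m and y of specimen1 in the frame of dish between -0.07 and 0.07 m and z of specimen1 in the frame of dish between -0.005 and 0.09 m and x of specimen2 in the frame of dish between -0.09 and 0.09 m and y of specimen2 in the frame of dish between -0.07 and 0.07 m and z of specimen2 in the frame of dish between -0.005 and 0.09 m and x of specimen3 in the frame of dish between -0.09 and 0.09 m and y of specimen3 in the frame of dish between -0.07 and 0.07 m and z of specimen3 in the frame of dish between -0.005 and 0.09 m and x of specimen4 in the frame of dish between -0.09 and 0.09 m and y of specimen4 in the frame of dish between -0.07 and 0.07 m and z of specimen4 in the frame of dish between -0.005 and 0.09 m), for 0.7 s.
At the end, for the whole second after the job is handed in: Dish released and at rest on the platform: middle within 30 mm of the platform's, level within 0.08 rad, long axis within 0.3 rad of the stand's x axis, all present specimens in it; treadle up (below 0.05 rad), gate shut (below 10 mm) (all of step 3 and value of joint treadle below 0.05 rad and value of joint gate below 0.01 m); the robot touches nothing.
It fails at once if a bystander is moved by more than 40 mm (distance of any of suspension, jar, beaker, discs, card_box from where it was at the start of the episode above 0.04 m).
Of specimen0, specimen1, specimen2, specimen3, specimen4 only 3 to 5 are there at a start; the rules pass over those that are not, and their reading is None.
At some moment in a run one of specimen0, specimen1, specimen2, specimen3, specimen4 may be knocked a few centimetres aside while the robot is not near it.
It also fails if it takes over 210 s, if anything falls off the work surface, if the arm or the gripper's body presses on something with over 40 N, if the wrist force passes 120 N, or if a joint passes its speed limit or range.

## Working session

There is one attempt and no reset: what is moved stays moved. The work goes in short steps, Python scripts to look and compute and a tool call to move; the robot and the scene stay as the last step left them, time stands still between calls to the robot, and variables do not carry over. Pictures are saved under pics/ and viewed, at most 14 in all, crops included, and the job is handed in when it is done.

Besides the shell and the picture viewer there is one more tool, called after "Call:" as name([rows], argument=value, ...), one row to a line, values as JSON. jog_arm: Moves the arm, as the interface text tells. Its arguments: {"type":"object","properties":{"targets":{"type":"array","items":{"type":"array","items":{"type":"number"}}},"hand":{"type":"number"},"newtons":{"type":"number"}},"required":["targets"]}

```bash
mkdir -p pics
cat > h.py <<'E'
import numpy as np, cv2
from rig import env
def cam(n):
    im=env.get_image(n); im['K']=192/np.tan(np.radians(im['fovy'])/2); return im
def pts(im):
    f=im['K'];K=np.array([[f,0,im['cx']],[0,f,im['cy']],[0,0,1.]])
    v,u=np.mgrid[0:384,0:512].astype(float)
    # invert r_d=r(1+k1 r^2)
    x=(u-im['cx'])/f;y=(v-im['cy'])/f;rd=np.hypot(x,y);r=rd.copy()
    for _ in range(20): r=r-(r*(1+im['k1']*r*r)-rd)/(1+3*im['k1']*r*r)
    s=np.where(rd>1e-9,r/np.maximum(rd,1e-9),1)
    d=im['depth'];P=np.stack([x*s*d,y*s*d,d,np.ones_like(d)],-1)@np.array(im['cam_to_world']).T
    P=P[...,:3];P[d==0]=np.nan;return P
def save(im,n,crop=None,sc=1):
    a=im['frame'][...,::-1]
    if crop: a=a[crop[0]:crop[1],crop[2]:crop[3]]
    cv2.imwrite('pics/'+n,cv2.resize(a,None,fx=sc,fy=sc,interpolation=cv2.INTER_CUBIC))
E
python3 - <<'E'
from h import *
for n in ('top','side'):
    im=cam(n);save(im,n+'0.png',None,1.5);P=pts(im);np.save(n+'P.npy',P)
    print(n,np.round(im['cam_to_world'],2).tolist(),im['k1'])
    for t in ['chute','gate','dish','stand','treadle','treadle_pad']+['specimen%d'%i for i in range(5)]+['suspension','jar','beaker','discs','card_box']:
        for r in env.regions_of(n,t):
            if r['score']<.3: continue
            q=P[r['pixels']];q=q[~np.isnan(q[:,0])]
            if len(q)<5: continue
            top=q[q[:,2]>np.percentile(q[:,2],90)-.006]
            (c,s,a)=cv2.minAreaRect((top[:,:2]*1000).astype(np.float32))
            print(t,round(r['score'],2),np.round(r['point']),'z',np.round(np.percentile(q[:,2],[5,95]),3),'c',np.round(c),np.round(s),round(a),'n',len(q))
print(env.observe())
E
```

```text
top [[-0.03, -0.98, 0.21, 0.21], [-1.0, 0.03, -0.0, -0.01], [-0.0, -0.21, -0.98, 1.51], [0.0, 0.0, 0.0, 1.0]] 0.01758379947914121
chute 0.62 [139. 192.] z [0.005 0.334] c [645. 229.] [101. 137.] 89 n 7206
gate 0.68 [123. 257.] z [0.119 0.238] c [639.   6.] [  3. 184.] 89 n 456
dish 0.57 [198. 296.] z [-0.001  0.078] c [ 500. -124.] [180. 143.] 39 n 2900
dish 0.35 [123. 257.] z [0.119 0.237] c [632.   6.] [  3. 172.] 89 n 383
stand 0.63 [142. 352.] z [0.006 0.196] c [ 754. -317.] [89. 52.] 78 n 3356
treadle 0.9 [226. 368.] z [0.053 0.092] c [ 363. -314.] [79. 50.] 85 n 1108
treadle 0.62 [118. 312.] z [0.015 0.15 ] c [ 746. -186.] [24. 26.] 85 n 470
treadle_pad 0.6 [225. 365.] z [0.054 0.092] c [ 363. -314.] [79. 50.] 85 n 1109
treadle_pad 0.48 [259. 402.] z [0.042 0.055] c [ 300. -428.] [ 88. 130.] 1 n 1372
specimen0 0.81 [272. 116.] z [0.024 0.044] c [282. 426.] [86. 49.] 85 n 524
specimen0 0.74 [205. 141.] z [0.007 0.035] c [501. 361.] [66. 39.] 33 n 314
specimen0 0.63 [254. 164.] z [0.023 0.035] c [335. 285.] [64. 39.] 55 n 292
specimen0 0.62 [237. 130.] z [0.01  0.036] c [396. 387
[... 6328 characters left out ...]
  8.38567901e+01, -1.23335859e+01]), 'qvel': array([ 0.02416447, -0.06741556,  0.06818035, -0.00120693, -0.04115316,
        0.03136072]), 'joint_efforts': array([ 8.97636510e-04, -4.48327446e+01, -2.31462210e+01, -1.63205955e-04,
        5.41243990e-04, -2.90387140e-05]), 'position': array([0.22312748, 0.50269141, 0.23132943]), 'tool_rot': array([[-9.13995421e-01,  4.05724501e-01,  2.97362624e-05],
       [ 4.05724501e-01,  9.13995421e-01,  1.39082128e-05],
       [-2.15359049e-05,  2.47767731e-05, -9.99999999e-01]]), 'ft_force': array([-0.21707325, -0.74029262,  0.17439931]), 'wrist_torque': array([0.04972939, 0.07090636, 0.05526803]), 'gripper_force': 0.0, 'grip_width': 0.085366831056013}
```

View pics/top0.png

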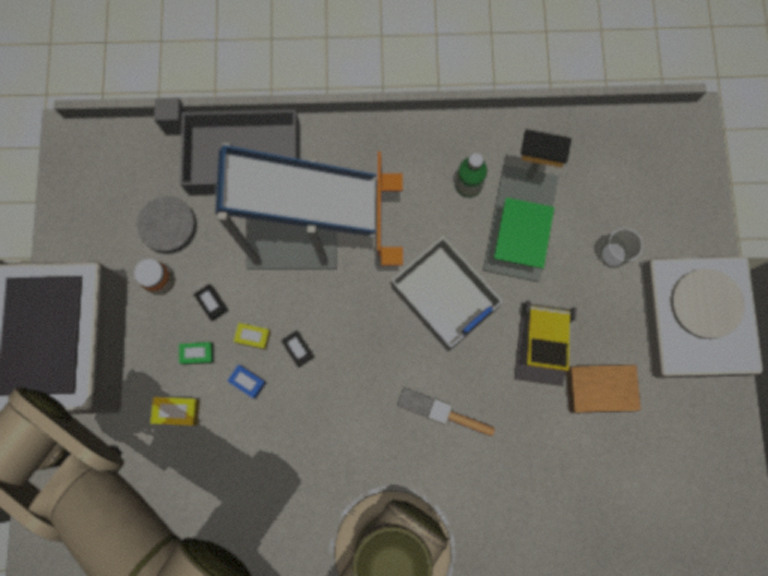

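View pics/side0.png

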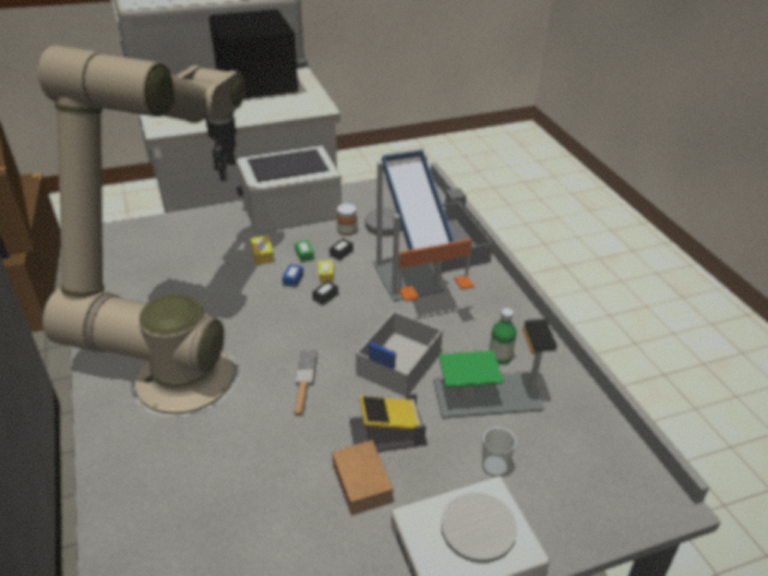

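Top picture (1.5× pixels): green block (195,352), blue (246,381), small yellow (251,335), and no red one. There are two look-alike pairs:
- **Yellow:** (174,411) measures 86×49 mm and (251,335) measures 63×40 mm. The second is the smaller, so it is the one meant.
- **Black:** (209,302) is 0.62 m from the base and (297,348) is 0.44 m. The second is the nearest, so it is the one meant.

I'll confirm these in a crop and fit the poses.

```bash
cat >> h.py <<'E'
def rect(q):
    c,s,a=cv2.minAreaRect((q[:,:2]*1000).astype(np.float32))
    b=cv2.boxPoints((c,s,a));e=[b[1]-b[0],b[2]-b[1]];l=max(e,key=np.linalg.norm)
    return np.round(c,1),np.round(sorted(s),0),round(np.degrees(np.arctan2(l[1],l[0]))%180,1)
def blocks(n='top',im=None):
    im=im or cam(n);P=pts(im);hsv=cv2.cvtColor(im['frame'],cv2.COLOR_RGB2HSV);out=[]
    for r in env.regions_of(n,'specimen1'):
        m=r['pixels'];q=P[m];ok=~np.isnan(q[:,0]);q=q[ok]
        if r['score']<.3 or len(q)<20: continue
        zt=np.percentile(q[:,2],80);t=q[q[:,2]>zt-.007]
        out.append((round(r['score'],2),np.round(r['point']),round(zt,3),*rect(t),np.median(im['frame'][m],0)))
    return im,out
E
python3 - <<'E'
from h import *
im,o=blocks()
for b in o: print(*b)
save(im,'crop1.png',(180,290,90,220),5)
P=pts(im);M={}
for t in ['chute','gate','dish','stand','treadle']:
    M[t]=env.regions_of('top',t)[0]['pixels']
f=im['frame'].astype(int)
w=M['chute']&(f.min(-1)>130)&(P[...,2]>.18); q=P[w]
A=np.c_[q[:,:2],np.ones(len(q))]
for _ in range(4):
    k=np.linalg.lstsq(A,q[:,2],rcond=None)[0];r=np.abs(A@k-q[:,2]);g=r<.008;A=A[g];q=q[g]
print('floor',k,len(q),'slope',np.degrees(np.arctan(np.hypot(*k[:2]))),'dir',np.degrees(np.arctan2(k[1],k[0])),rect(q),q.min(0),q.max(0))
bl=M['chute']&(f[...,2]>f[...,0]+25); q=P[bl]; q=q[q[:,2]>.19]; print('walls',rect(q),len(q))
og=(f[...,0]>150)&(f[...,1]<130)&(f[...,2]<90)&(P[...,2]>.08)&(P[...,1]>-.1); 
q=P[og];print('gate plate',rect(q[q[:,2]>.2]),'feet',[rect(q[(q[:,2]<.16)&((q[:,0]>.64)==s)]) for s in(0,1)],np.median(q[q[:,2]<.16],0))
q=P[M['dish']];z=q[:,2];print('dish',rect(q[(z>.06)&(z<.09)]),rect(q[z>.1]) if (z>.1).sum()>5 else '', 'floor',np.nanmedian(z[z<.03]))
bl=M['dish']&(f[...,2]>f[...,0]+30);print('plate',rect(P[bl]),np.percentile(P[bl][:,2],[5,50,95]))
gr=(f[...,1]>f[...,0]+50)&(f[...,1]>f[...,2]+40)&(np.abs(P[...,2]-.1)<.012);q=P[gr];print('stand',rect(q),np.median(q[:,2]))
q=P[M['stand']];print('head',rect(q[q[:,2]>.16]))
ye=M['treadle']&(P[...,2]>.03);print('treadle',rect(P[ye]));bk=ye&(f.max(-1)<75);print('pad',rect(P[bk]),np.median(P[bk],0))
E
```

```text
0.8 [253. 164.] 0.033 [335.1 284.8] [39. 65.] 55.5 [ 67.  88. 135.]
0.65 [204. 138.] 0.033 [500.  360.4] [40. 66.] 33.8 [57. 56. 54.]
0.63 [237. 131.] 0.032 [396.5 387.3] [41. 63.] 91.8 [ 68. 125.  72.]
0.55 [234. 201.] 0.033 [398.5 181.6] [39. 64.] 33.0 [69.5 68.  65.5]
0.55 [223. 171.] 0.032 [428.2 274.8] [40. 65.] 76.3 [142.  142.   63.5]Traceback (most recent call last):
  File "<stdin>", line 7, in <module>
IndexError: list index out of range
```

View pics/crop1.png

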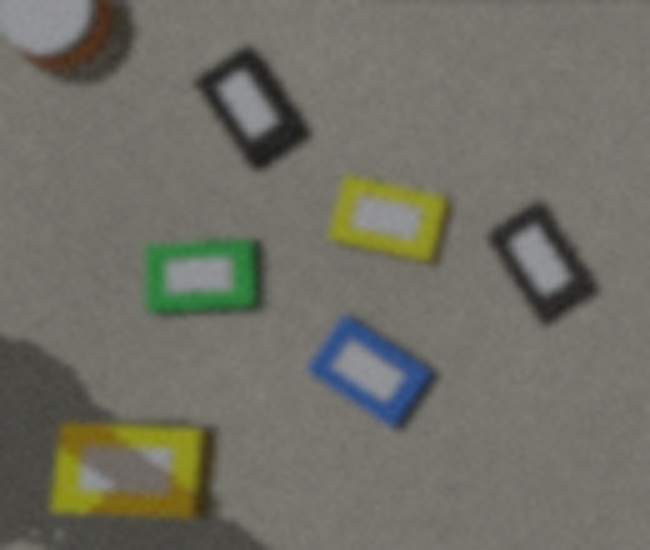

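The crop confirms the four blocks to move: green (205,277), small yellow (390,218), blue (372,370) and the near black (542,262). The big yellow (130,470) and far black (253,107) stay where they are. Next I fit the fixtures.

```bash
cat > fix.py <<'E'
from h import *
im=cam('top');P=pts(im);f=im['frame'].astype(int);X,Y,Z=P[...,0],P[...,1],P[...,2]
box=lambda a,b,c,d:(X>a)&(X<b)&(Y>c)&(Y<d)
w=box(.56,.72,.03,.27)&(f.min(-1)>130)&(Z>.18); q=P[w]
A=np.c_[q[:,:2],np.ones(len(q))]
for _ in range(4):
    k=np.linalg.lstsq(A,q[:,2],rcond=None)[0];r=np.abs(A@k-q[:,2]);g=r<.008;A=A[g];q=q[g]
print('floor',k,len(q),'slope',np.degrees(np.arctan(np.hypot(*k[:2]))),'dir',np.degrees(np.arctan2(k[1],k[0])),rect(q))
w=box(.5,.8,0,.3)&(f[...,2]>f[...,0]+20)&(Z>.19);q=P[w];print('walls',rect(q),len(q))
og=box(.5,.8,-.1,.1)&(f[...,0]>f[...,2]+60)&(Z>.08);q=P[og]
print('gate plate',rect(q[q[:,2]>.2]),'feet',[(rect(q[(q[:,2]<.16)&((q[:,0]>.64)==s)])) for s in(0,1)],np.median(q[q[:,2]<.16],0))
d=box(.38,.63,-.25,0);q=P[d&(Z>.06)&(Z<.09)];print('dish rim',rect(q))
bl=d&(f[...,2]>f[...,0]+30)&(Z>.06);print('plate',rect(P[bl]),np.percentile(P[bl][:,2],[5,50,95]))
q=P[d&(Z>.1)];print('plate top',len(q),rect(q) if len(q)>4 else '')
gr=(f[...,1]>f[...,0]+40)&(f[...,1]>f[...,2]+30)&(abs(Z-.1)<.012)&box(.5,.8,-.45,-.2);q=P[gr];print('stand',rect(q),np.median(q[:,2]))
q=P[box(.6,.95,-.5,-.2)&(Z>.15)];print('head',rect(q))
t=box(.3,.5,-.4,-.22)&(Z>.03);print('treadle',rect(P[t]));b=t&(f.max(-1)<80)&(Z>.07);print('pad',rect(P[b]),np.median(P[b],0));
y=t&(f[...,0]>f[...,2]+50);print('yel',rect(P[y]))
E
python3 fix.py
```

```text
floor [0.01192021 0.54682874 0.1743567 ] 2936 slope 28.676835611323515 dir 88.75121826893663 (array([649.5, 145.8]), array([ 92., 233.]), np.float32(88.1))
walls (array([647.2, 145.6]), array([122., 261.]), np.float32(88.2)) 570
gate plate (array([638.4,   5.7]), array([  3., 184.]), np.float32(178.5)) feet [(array([562.3, -15.2]), array([35., 41.]), np.float32(88.2)), (array([715.3, -18.1]), array([37., 39.]), np.float32(88.3))] [ 0.57824852 -0.01642256  0.12455756]
dish rim (array([ 514.6, -141.7]), array([180., 188.]), np.float32(129.4))
plate (array([ 433.6, -177.1]), array([10., 69.]), np.float32(128.9)) [0.11603637 0.12098076 0.12601423]
plate top 352 (array([ 507.6, -139.4]), array([198., 257.]), np.float32(101.7))
stand (array([ 641.3, -259. ]), array([157., 181.]), np.float32(166.4)) 0.10026162508523395
head (array([ 752.6, -316.2]), array([56., 90.]), np.float32(76.3))
treadle (array([ 396.4, -310.9]), array([157., 212.]), np.float32(8.3))
pad (array([ 403.1, -325.9]), array([ 76., 126.]), np.float32(167.2)) [ 0.37011748 -0.31535012  0.08493751]
yel (array([ 379.6, -343.7]), array([132., 149.]), np.float32(171.5))
```

```bash
cat > plan.py <<'E'
from h import *
from scipy.spatial.transform import Rotation as Rn
lip=np.array([.640,.0145,.190]);ca=np.radians(87.5);ux=np.array([np.cos(ca),np.sin(ca),0]);Zu=np.array([0,0,1.])
e=ux*np.cos(.5)+Zu*np.sin(.5);n=-ux*np.sin(.5)+Zu*np.cos(.5)
def down(c):
    c=np.radians(c);y=np.array([np.cos(c),np.sin(c),0]);z=-Zu;return np.c_[np.cross(y,z),y,z]
def tilt():
    y=np.array([np.cos(ca-np.pi/2),np.sin(ca-np.pi/2),0]);z=-n;return np.c_[np.cross(y,z),y,z]
def plan(wps,start=None):
    o=env.observe();p,R=(o['position'],o['tool_rot']) if start is None else start
    for name,pt,Rt in wps:
        Rt=R if Rt is None else Rt
        s=np.round(R.T@(np.array(pt)-p)*100,1);v=np.round(Rn.from_matrix(R.T@Rt).as_rotvec(degrees=True),1)
        k=int(np.ceil(max(np.linalg.norm(s)/4.17,np.linalg.norm(v)/7.16)))
        print(name,'rows>=',k,[*s.tolist(),*v.tolist()],'->',np.round(pt,3))
        p=p+R@s/100;R=R@Rn.from_rotvec(v,degrees=True).as_matrix()
def transfer(c,long,s,gz=.002):
    x,y=np.array(c)/1000;cl=(long-90)%180
    if cl>90: cl-=180
    F=lip+e*s; h=F+n*.085
    plan([('above',(x,y,.12),down(cl)),('down',(x,y,gz),None),('lift',(x,y,max(.25,h[2])),None),
      ('hover',h,tilt()),('lay',F+n*.007,None),('back',F+n*.10,None)])
E
python3 -c "
from plan import *
transfer((396.5,387.3),91.8,.08)"
```

```text
above rows>= 9 [-20.5, -3.5, 11.1, 0.0, -0.0, 64.3] -> [0.396 0.387 0.12 ]
down rows>= 3 [-0.0, 0.0, 11.8, 0.0, 0.0, 0.0] -> [0.396 0.387 0.002]
lift rows>= 8 [-0.0, 0.0, -30.1, 0.0, 0.0, 0.0] -> [0.396 0.387 0.303]
hover rows>= 11 [-35.1, 23.4, 0.0, -1.1, 28.6, 4.2] -> [0.641 0.044 0.303]
lay rows>= 2 [-0.0, 0.0, 7.8, 0.0, 0.0, 0.0] -> [0.643 0.081 0.234]
back rows>= 3 [-0.0, 0.0, -9.3, 0.0, 0.0, 0.0] -> [0.641 0.037 0.316]
```

```bash
python3 - <<'E'
s=open('plan.py').read()
s=s.replace("""    for name,pt,Rt in wps:
        Rt=R if Rt is None else Rt
""","""    full=[];p0,R0=p,R
    for name,pt,Rt in wps:
        Rt=R0 if Rt is None else Rt;pt=np.array(pt);w=Rn.from_matrix(R0.T@Rt).as_rotvec()
        m=int(np.ceil(max(np.linalg.norm(pt-p0)/.0417,np.degrees(np.linalg.norm(w))/7.16)/7.5)) or 1
        for i in range(1,m+1): full.append((name,p0+(pt-p0)*i/m,R0@Rn.from_rotvec(w*i/m).as_matrix()))
        p0,R0=pt,Rt
    for name,pt,Rt in full:
""")
open('plan.py','w').write(s)
E
python3 -c "
from plan import *
transfer((396.5,387.3),91.8,.08)"
```

```text
above rows>= 5 [-10.3, -1.8, 5.6, 0.0, -0.0, 32.1] -> [0.31  0.445 0.176]
above rows>= 5 [-9.6, 4.0, 5.5, 0.0, -0.0, 32.2] -> [0.396 0.387 0.12 ]
down rows>= 3 [0.0, -0.0, 11.8, -0.0, -0.0, -0.0] -> [0.396 0.387 0.002]
lift rows>= 8 [0.0, -0.0, -30.1, -0.0, -0.0, -0.0] -> [0.396 0.387 0.303]
hover rows>= 6 [-17.5, 11.7, 0.0, -0.5, 14.3, 2.1] -> [0.519 0.216 0.303]
hover rows>= 6 [-16.6, 12.3, -4.1, -0.6, 14.3, 2.1] -> [0.641 0.044 0.303]
lay rows>= 2 [0.0, 0.0, 7.8, 0.0, 0.0, -0.0] -> [0.643 0.081 0.234]
back rows>= 3 [0.0, 0.0, -9.3, 0.0, 0.0, -0.0] -> [0.641 0.037 0.316]
```

Call:
jog_arm([
  [-10.3,-1.8,5.6,0,0,32.1],
  [-10.3,-1.8,5.6,0,0,32.1],
  [-10.3,-1.8,5.6,0,0,32.1],
  [-10.3,-1.8,5.6,0,0,32.1],
  [-10.3,-1.8,5.6,0,0,32.1],
  [-10.3,-1.8,5.6,0,0,32.1],
], hand=0.75, newtons=40)

```text
time_s: 2.5
position: [0.3105, 0.4441, 0.1751]
tool_rot: [[-0.556, 0.831, -0.0], [0.831, 0.556, -0.0], [-0.0, -0.001, -1.0]]
ft_force: [0.2, 0.5, 0.4]
grip_width: 0.0638
gripper_force: 0.0
```

Call:
jog_arm([
  [-9.6,4.0,5.5,0,0,32.2],
  [-9.6,4.0,5.5,0,0,32.2],
  [-9.6,4.0,5.5,0,0,32.2],
  [-9.6,4.0,5.5,0,0,32.2],
  [-9.6,4.0,5.5,0,0,32.2],
  [-9.6,4.0,5.5,0,0,32.2],
  [-9.6,4.0,5.5,0,0,32.2],
])

```text
time_s: 3.08
position: [0.3967, 0.3874, 0.1205]
tool_rot: [[-0.035, 0.999, 0.0], [0.999, 0.035, 0.0], [0.0, 0.0, -1.0]]
ft_force: [-0.5, -0.1, -0.6]
grip_width: 0.0642
gripper_force: 0.0
```

Call:
jog_arm([
  [0,0,3,0,0,0],
  [0,0,6,0,0,0],
  [0,0,8.5,0,0,0],
  [0,0,10.5,0,0,0],
  [0,0,11.8,0,0,0],
  [0,0,11.8,0,0,0],
  [0,0,11.8,0,0,0],
])

```text
time_s: 3.67
position: [0.3965, 0.3875, 0.0025]
tool_rot: [[-0.034, 0.999, -0.0], [0.999, 0.034, -0.0], [-0.0, -0.0, -1.0]]
ft_force: [0.5, -0.2, -0.7]
grip_width: 0.0643
gripper_force: 0.0
```

Call:
jog_arm([
  [0,0,0,0,0,0],
  [0,0,0,0,0,0],
  [0,0,0,0,0,0],
  [0,0,0,0,0,0],
  [0,0,0,0,0,0],
  [0,0,0,0,0,0],
], hand=0)

```text
time_s: 4.17
position: [0.3974, 0.3877, 0.0037]
tool_rot: [[-0.031, 1.0, 0.002], [1.0, 0.031, 0.002], [0.001, 0.002, -1.0]]
ft_force: [-1.0, 0.5, 6.2]
grip_width: 0.0395
gripper_force: 41.8
```

Call:
jog_arm([
  [0,0,-3,0,0,0],
  [0,0,-7,0,0,0],
  [0,0,-11,0,0,0],
  [0,0,-15,0,0,0],
  [0,0,-19,0,0,0],
  [0,0,-23,0,0,0],
  [0,0,-27,0,0,0],
  [0,0,-30.1,0,0,0],
])

```text
time_s: 4.83
position: [0.3965, 0.387, 0.3074]
tool_rot: [[-0.031, 1.0, 0.003], [1.0, 0.031, 0.002], [0.002, 0.003, -1.0]]
ft_force: [0.6, 0.3, -0.1]
grip_width: 0.0395
gripper_force: 40.9
```

Call:
jog_arm([
  [-17.5,11.7,0,-0.5,14.3,2.1],
  [-17.5,11.7,0,-0.5,14.3,2.1],
  [-17.5,11.7,0,-0.5,14.3,2.1],
  [-17.5,11.7,0,-0.5,14.3,2.1],
  [-17.5,11.7,0,-0.5,14.3,2.1],
  [-17.5,11.7,0,-0.5,14.3,2.1],
  [-17.5,11.7,0,-0.5,14.3,2.1],
])

```text
time_s: 5.42
position: [0.5201, 0.2139, 0.3031]
tool_rot: [[0.009, 1.0, 0.006], [0.969, -0.01, 0.247], [0.247, 0.004, -0.969]]
ft_force: [0.1, 0.5, -0.8]
grip_width: 0.0394
gripper_force: 41.0
```

Call:
jog_arm([
  [-16.6,12.3,-4.1,-0.6,14.3,2.1],
  [-16.6,12.3,-4.1,-0.6,14.3,2.1],
  [-16.6,12.3,-4.1,-0.6,14.3,2.1],
  [-16.6,12.3,-4.1,-0.6,14.3,2.1],
  [-16.6,12.3,-4.1,-0.6,14.3,2.1],
  [-16.6,12.3,-4.1,-0.6,14.3,2.1],
  [-16.6,12.3,-4.1,-0.6,14.3,2.1],
  [-16.6,12.3,-4.1,-0.6,14.3,2.1],
])

```text
time_s: 6.08
position: [0.6405, 0.0454, 0.3028]
tool_rot: [[0.038, 0.999, 0.021], [0.877, -0.043, 0.479], [0.479, 0.0, -0.878]]
ft_force: [-0.5, 0.2, 0.2]
grip_width: 0.0394
gripper_force: 40.9
```

Run:
```python
from plan import *
F=lip+e*.08
plan([('lay',F+n*.007,tilt())]);print(env.observe()['grip_width'],env.observe()['q'])
im=cam('top');save(im,'c2.png',(60,220,120,300),4)
im=cam('side');cv2.imwrite('pics/c2s.png',cv2.resize(im['frame'][80:230,200:360,::-1],None,fx=4,fy=4))
```

```text
lay rows>= 2 [-0.1, 0.1, 7.7, -0.0, 0.0, 0.0] -> [0.643 0.081 0.234]
0.03943127200623948 [-17.56825146  30.1042498   53.9307798   28.27828611 102.42708342
 -10.48908592]
```

Call:
jog_arm([
  [0,0,2,0,0,0],
  [0,0,4,0,0,0],
  [0,0,6,0,0,0],
  [0,0,7,0,0,0],
  [0,0,7.7,0,0,0],
  [0,0,7.7,0,0,0],
  [0,0,7.7,0,0,0],
])

```text
time_s: 6.77
position: [0.6427, 0.0812, 0.2358]
tool_rot: [[0.038, 0.999, 0.022], [0.877, -0.044, 0.478], [0.479, 0.002, -0.878]]
ft_force: [-0.2, -0.5, -0.1]
grip_width: 0.0394
gripper_force: 40.9
```

Call:
jog_arm([
  [0,0,0,0,0,0],
  [0,0,0,0,0,0],
  [0,0,0,0,0,0],
  [0,0,0,0,0,0],
  [0,0,0,0,0,0],
], hand=0.6)

```text
time_s: 7.18
position: [0.6428, 0.0807, 0.2352]
tool_rot: [[0.039, 0.999, 0.022], [0.877, -0.045, 0.478], [0.479, 0.001, -0.878]]
ft_force: [0.4, -0.7, 0.1]
grip_width: 0.0513
gripper_force: 0.0
```

Call:
jog_arm([
  [0,0,-2,0,0,0],
  [0,0,-5,0,0,0],
  [0,0,-9.3,0,0,0],
  [0,0,-9.3,0,0,0],
  [0,0,-9.3,0,0,0],
])

```text
time_s: 7.6
position: [0.6411, 0.0353, 0.3185]
tool_rot: [[0.038, 0.999, 0.026], [0.878, -0.046, 0.477], [0.478, 0.005, -0.878]]
ft_force: [-0.3, -0.4, 0.5]
grip_width: 0.051
gripper_force: 0.0
```

Run:
```python
from plan import *
im=cam('side');cv2.imwrite('pics/c3s.png',cv2.resize(im['frame'][80:230,200:360,::-1],None,fx=4,fy=4))
im,o=blocks()
for b in o: print(*b)
for b in o:
    if b[3][1]<310 and b[2]<.06: print(b[3],b[5]);transfer(b[3],b[5],.11,.005)
```

```text
0.64 [274. 116.] 0.042 [280.9 425.7] [52. 87.] 85.6 [145. 146.  51.]
0.59 [136. 235.] 0.248 [641.2  55.5] [35. 39.] 2.9 [44.5 89.5 53. ]
```

View pics/c3s.png

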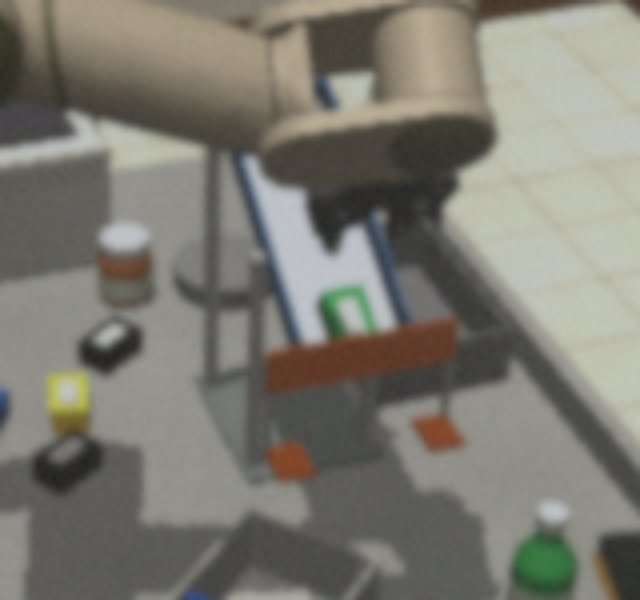

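The green block rests against the gate at crop pixel (345,312). I'll check the others from the side camera and plan the yellow one.

Run:
```python
from plan import *
im,o=blocks('side')
for b in o: print(*b)
transfer((428.2,274.8),76.3,.11,.005)
```

```text
0.7 [159. 282.] 0.245 [637.   36.2] [41. 72.] 79.3 [118. 159. 125.]
0.68 [194. 218.] 0.031 [400.3 179.1] [44. 69.] 33.7 [56.  55.  51.5]
0.62 [186. 195.] 0.03 [336.6 285.6] [41. 76.] 55.7 [ 85.  96. 129.]
0.5 [169. 287.] 0.227 [637.1   4.7] [ 17. 180.] 177.4 [98. 61. 43.]
0.49 [170. 176.] 0.04 [281.3 422.3] [51. 95.] 85.3 [171.  172.   84.5]
0.45 [167. 225.] 0.031 [501.1 361.1] [51. 70.] 27.0 [74.5 75.5 74. ]
above rows>= 5 [5.3, -11.1, 14.1, -1.5, -14.3, 5.5] -> [0.534 0.156 0.218]
above rows>= 5 [7.5, -12.1, 12.1, -1.4, -14.3, 5.4] -> [0.428 0.275 0.12 ]
down rows>= 3 [0.0, 0.0, 11.5, -0.0, 0.0, 0.0] -> [0.428 0.275 0.005]
lift rows>= 8 [-0.0, 0.0, -31.2, -0.0, 0.0, 0.0] -> [0.428 0.275 0.317]
hover rows>= 8 [-14.8, 25.7, -0.0, 2.8, 28.6, -11.0] -> [0.642 0.07  0.317]
lay rows>= 2 [0.0, -0.0, 7.8, -0.0, 0.0, 0.0] -> [0.644 0.108 0.249]
back rows>= 3 [0.0, -0.0, -9.3, -0.0, 0.0, 0.0] -> [0.642 0.063 0.33 ]
```

```bash
sed -i "s/    plan(\[('above'/    o=env.observe()['position'];plan([('out',(.52,.17,max(o[2],.32)),down(cl))]*(o[0]>.55)+[('above'/" plan.py
python3 - <<'E'
from plan import *
transfer((428.2,274.8),76.3,.11,.005)
E
```

```text
Traceback (most recent call last):
  File "plan.py", line 26, in transfer
    o=env.observe()['position'];plan([('out',(.52,.17,max(o[2],.32)),down(cl))]*(o[0]>.55)+[('above',(x,y,.12),down(cl)),('down',(x,y,gz),None),('lift',(x,y,max(.25,h[2])),None),
                                     ~~~~~~~~~~~~~~~~~~~~~~~~~~~~~~~~~~~~~~~~~~^^~~~~~~~~~
TypeError: can't multiply sequence by non-int of type 'numpy.bool'
```

```bash
sed -i "s/\*(o\[0\]>.55)/*int(o[0]>.55)/" plan.py
python3 - <<'E'
from plan import *
transfer((428.2,274.8),76.3,.11,.005)
E
```

```text
out rows>= 5 [11.4, -12.6, 5.7, -2.9, -28.5, 10.9] -> [0.52 0.17 0.32]
above rows>= 6 [8.0, -11.4, 20.0, -0.0, -0.1, 0.0] -> [0.428 0.275 0.12 ]
down rows>= 3 [0.0, -0.0, 11.5, -0.0, 0.0, 0.0] -> [0.428 0.275 0.005]
lift rows>= 8 [-0.0, -0.0, -31.2, -0.0, 0.0, 0.0] -> [0.428 0.275 0.317]
hover rows>= 8 [-14.8, 25.6, 0.0, 2.8, 28.6, -10.9] -> [0.642 0.07  0.317]
lay rows>= 2 [-0.0, 0.0, 7.8, -0.0, 0.0, -0.0] -> [0.644 0.108 0.249]
back rows>= 3 [-0.0, 0.0, -9.3, -0.0, 0.0, -0.0] -> [0.642 0.063 0.33 ]
```

Call:
jog_arm([
  [11.4,-12.6,5.7,-2.9,-28.5,10.9],
  [11.4,-12.6,5.7,-2.9,-28.5,10.9],
  [11.4,-12.6,5.7,-2.9,-28.5,10.9],
  [11.4,-12.6,5.7,-2.9,-28.5,10.9],
  [11.4,-12.6,5.7,-2.9,-28.5,10.9],
  [11.4,-12.6,5.7,-2.9,-28.5,10.9],
  [11.4,-12.6,5.7,-2.9,-28.5,10.9],
], hand=0.75)

```text
time_s: 8.43
position: [0.5198, 0.1706, 0.3207]
tool_rot: [[0.234, 0.972, 0.002], [0.972, -0.234, 0.0], [0.001, 0.002, -1.0]]
ft_force: [0.2, -0.0, 0.1]
grip_width: 0.0637
gripper_force: 0.0
```

Call:
jog_arm([
  [8,-11.4,20,0,0,0],
  [8,-11.4,20,0,0,0],
  [8,-11.4,20,0,0,0],
  [8,-11.4,20,0,0,0],
  [8,-11.4,20,0,0,0],
  [8,-11.4,20,0,0,0],
  [8,-11.4,20,0,0,0],
])

```text
time_s: 9.02
position: [0.4252, 0.2737, 0.1152]
tool_rot: [[0.237, 0.972, -0.009], [0.972, -0.237, -0.003], [-0.005, -0.008, -1.0]]
ft_force: [0.1, -0.1, -0.7]
grip_width: 0.0643
gripper_force: 0.0
```

Run:
```python
from plan import *
print(env.observe()['position'],env.observe()['tool_rot'][:,1])
for c in('side','top'):
    im,o=blocks(c)
    for b in o: print(c,*b)
```

```text
[0.42519589 0.27366264 0.11520729] [ 0.97150245 -0.23688795 -0.00819104]
side 0.73 [182. 196.] 0.032 [335.  279.9] [42. 71.] 61.8 [57. 64. 88.]
side 0.73 [195. 218.] 0.031 [398.4 179.2] [46. 66.] 37.6 [65. 64. 62.]
side 0.73 [157. 276.] 0.294 [646.8 210.9] [133. 149.] 94.6 [108. 102.  98.]
side 0.56 [158. 286.] 0.245 [639.9  47.9] [39. 46.] 90.6 [117. 163. 127.]
side 0.54 [182. 219.] 0.031 [427.  273.8] [38. 74.] 73.3 [129.  116.   66.5]
side 0.46 [173. 177.] 0.041 [280.5 420.1] [51. 88.] 86.5 [172. 174.  82.]
side 0.43 [164. 228.] 0.03 [480. 331.] [ 57. 142.] 54.7 [66. 67. 65.]
top 0.9 [275. 112.] 0.042 [281.9 433.6] [50. 70.] 88.3 [146. 148.  66.]
top 0.89 [136. 237.] 0.245 [640.7  52. ] [41. 41.] 89.1 [ 61. 110.  62.]
top 0.53 [234. 198.] 0.033 [399.  181.6] [40. 65.] 31.5 [67. 67. 64.]
```

Call:
jog_arm([
  [0,0,3,0,0,0],
  [0,0,6,0,0,0],
  [0,0,8.5,0,0,0],
  [0,0,10.5,0,0,0],
  [0,0,11.5,0,0,0],
  [0,0,11.5,0,0,0],
  [0,0,11.5,0,0,0],
])

```text
time_s: 9.8
position: [0.4306, 0.2738, 0.0068]
tool_rot: [[0.238, 0.971, 0.004], [0.971, -0.238, 0.001], [0.002, 0.004, -1.0]]
ft_force: [0.7, -0.3, 0.7]
grip_width: 0.0645
gripper_force: 0.0
```

Call:
jog_arm([
  [0,0,0,0,0,0],
  [0,0,0,0,0,0],
  [0,0,0,0,0,0],
  [0,0,0,0,0,0],
  [0,0,0,0,0,0],
  [0,0,0,0,0,0],
], hand=0)

```text
time_s: 10.3
position: [0.4303, 0.2742, 0.0073]
tool_rot: [[0.237, 0.972, 0.005], [0.972, -0.237, 0.001], [0.002, 0.005, -1.0]]
ft_force: [-0.4, -1.1, 7.9]
grip_width: 0.0392
gripper_force: 40.9
```

Call:
jog_arm([
  [0,0,-3,0,0,0],
  [0,0,-7,0,0,0],
  [0,0,-11,0,0,0],
  [0,0,-15,0,0,0],
  [0,0,-19,0,0,0],
  [0,0,-23,0,0,0],
  [0,0,-27,0,0,0],
  [0,0,-31,0,0,0],
])

```text
time_s: 10.97
position: [0.4277, 0.2737, 0.3188]
tool_rot: [[0.237, 0.972, 0.004], [0.972, -0.237, 0.0], [0.001, 0.003, -1.0]]
ft_force: [1.2, 0.1, -1.1]
grip_width: 0.0392
gripper_force: 41.1
```

Call:
jog_arm([
  [0,0,-0.2,0,0,0],
])

```text
time_s: 11.05
position: [0.4298, 0.2745, 0.326]
tool_rot: [[0.237, 0.971, 0.016], [0.972, -0.237, 0.005], [0.008, 0.014, -1.0]]
ft_force: [-0.7, 0.4, -0.7]
grip_width: 0.0391
gripper_force: 41.2
```

Run:
```python
from plan import *
F=lip+e*.11
plan([('hover',F+n*.085,tilt())]);
```

```text
hover rows>= 8 [-14.8, 25.5, 1.1, 3.6, 28.2, -10.7] -> [0.642 0.07  0.317]
```

Call:
jog_arm([
  [-14.8,25.6,0,2.8,28.6,-10.9],
  [-14.8,25.6,0,2.8,28.6,-10.9],
  [-14.8,25.6,0,2.8,28.6,-10.9],
  [-14.8,25.6,0,2.8,28.6,-10.9],
  [-14.8,25.6,0,2.8,28.6,-10.9],
  [-14.8,25.6,0,2.8,28.6,-10.9],
  [-14.8,25.6,0,2.8,28.6,-10.9],
  [-14.8,25.6,0,2.8,28.6,-10.9],
])

```text
time_s: 11.72
position: [0.6457, 0.0641, 0.316]
tool_rot: [[0.044, 0.999, 0.025], [0.876, -0.051, 0.479], [0.479, 0.001, -0.878]]
ft_force: [0.9, 0.3, -1.0]
grip_width: 0.039
gripper_force: 41.1
```

Call:
jog_arm([
  [0,0,0,0,0,0],
  [0,0,0,0,0,0],
  [0,0,0,0,0,0],
])

```text
time_s: 11.97
position: [0.6413, 0.0708, 0.3191]
tool_rot: [[0.037, 0.999, 0.023], [0.876, -0.043, 0.48], [0.48, 0.003, -0.877]]
ft_force: [-0.4, -0.5, -0.9]
grip_width: 0.0395
gripper_force: 41.1
```

Run:
```python
from plan import *
F=lip+e*.11
plan([('lay',F+n*.007,tilt())]);
```

```text
lay rows>= 2 [-0.1, 0.1, 7.9, 0.1, -0.1, 0.1] -> [0.644 0.108 0.249]
```

Call:
jog_arm([
  [0,0,2,0,0,0],
  [0,0,4,0,0,0],
  [0,0,6,0,0,0],
  [0,0,7,0,0,0],
  [0,0,7.7,0,0,0],
  [0,0,7.7,0,0,0],
  [0,0,7.7,0,0,0],
])

```text
time_s: 12.55
position: [0.6441, 0.1067, 0.2518]
tool_rot: [[0.037, 0.999, 0.024], [0.876, -0.044, 0.479], [0.48, 0.004, -0.877]]
ft_force: [-0.0, -0.3, -0.3]
grip_width: 0.0393
gripper_force: 41.2
```

Call:
jog_arm([
  [0,0,0,0,0,0],
  [0,0,0,0,0,0],
  [0,0,0,0,0,0],
  [0,0,0,0,0,0],
  [0,0,0,0,0,0],
], hand=0.6)

```text
time_s: 12.97
position: [0.6442, 0.1063, 0.2511]
tool_rot: [[0.038, 0.999, 0.024], [0.876, -0.045, 0.48], [0.48, 0.003, -0.877]]
ft_force: [-0.4, -1.1, -0.6]
grip_width: 0.0511
gripper_force: 0.0
```

Call:
jog_arm([
  [0,0,-2,0,0,0],
  [0,0,-5,0,0,0],
  [0,0,-9.3,0,0,0],
  [0,0,-9.3,0,0,0],
  [0,0,-9.3,0,0,0],
])

```text
time_s: 13.38
position: [0.6424, 0.0608, 0.3344]
tool_rot: [[0.037, 0.999, 0.028], [0.877, -0.046, 0.479], [0.479, 0.007, -0.878]]
ft_force: [1.4, -0.3, -1.3]
grip_width: 0.0515
gripper_force: 0.0
```

Run:
```python
from plan import *
im,o=blocks('side')
for b in o: print(*b)
save(im,'c4s.png',(80,230,180,360),4)
transfer((398.7,181.6),32.5,.175,.006)
```

```text
0.71 [165. 225.] 0.031 [501.3 360.3] [44. 70.] 33.6 [66.5 68.5 65.5]
0.7 [160. 286.] 0.246 [641.9  53.9] [33. 42.] 179.8 [103.  123.   96.5]
0.63 [169. 173.] 0.041 [280.5 422.5] [51. 94.] 85.9 [169. 171.  83.]
0.49 [194. 218.] 0.032 [400.  180.8] [45. 70.] 33.2 [55. 54. 52.]
0.48 [185. 196.] 0.032 [335.6 280.8] [41. 71.] 54.4 [ 69.  85. 133.]
out rows>= 5 [4.5, -6.3, 2.5, -6.9, -13.2, 26.9] -> [0.581 0.116 0.331]
out rows>= 5 [1.4, -8.0, 0.8, -6.8, -13.3, 26.8] -> [0.52  0.17  0.331]
above rows>= 6 [-9.6, -7.5, 21.2, -0.0, 0.0, 0.0] -> [0.399 0.182 0.12 ]
down rows>= 3 [0.0, 0.0, 11.4, -0.0, 0.0, 0.0] -> [0.399 0.182 0.006]
lift rows>= 5 [0.0, 0.0, -17.1, -0.0, 0.0, 0.0] -> [0.399 0.182 0.177]
lift rows>= 5 [0.0, 0.0, -17.2, -0.0, 0.0, 0.0] -> [0.399 0.182 0.348]
hover rows>= 5 [9.0, 8.9, 0.0, 6.8, 13.2, -26.9] -> [0.522 0.154 0.348]
hover rows>= 5 [3.8, 12.0, 0.2, 6.9, 13.2, -26.9] -> [0.645 0.127 0.348]
lay rows>= 2 [-0.0, 0.0, 7.8, -0.0, 0.0, 0.0] -> [0.647 0.165 0.28 ]
back rows>= 3 [-0.0, 0.0, -9.3, -0.0, 0.0, 0.0] -> [0.645 0.12  0.362]
```

Call:
jog_arm([
  [4.5,-6.3,2.5,-6.9,-13.2,26.9],
  [4.5,-6.3,2.5,-6.9,-13.2,26.9],
  [4.5,-6.3,2.5,-6.9,-13.2,26.9],
  [4.5,-6.3,2.5,-6.9,-13.2,26.9],
  [4.5,-6.3,2.5,-6.9,-13.2,26.9],
  [4.5,-6.3,2.5,-6.9,-13.2,26.9],
], hand=0.75)

```text
time_s: 13.98
position: [0.5805, 0.1177, 0.3311]
tool_rot: [[0.497, 0.865, 0.073], [0.832, -0.499, 0.244], [0.248, -0.061, -0.967]]
ft_force: [0.1, 0.0, -0.4]
grip_width: 0.0644
gripper_force: 0.0
```

Call:
jog_arm([
  [1.4,-8,0.8,-6.8,-13.3,26.8],
  [1.4,-8,0.8,-6.8,-13.3,26.8],
  [1.4,-8,0.8,-6.8,-13.3,26.8],
  [1.4,-8,0.8,-6.8,-13.3,26.8],
  [1.4,-8,0.8,-6.8,-13.3,26.8],
  [1.4,-8,0.8,-6.8,-13.3,26.8],
  [1.4,-8,0.8,-6.8,-13.3,26.8],
])

```text
time_s: 14.57
position: [0.5197, 0.1699, 0.3314]
tool_rot: [[0.841, 0.54, -0.001], [0.54, -0.841, 0.001], [-0.0, -0.001, -1.0]]
ft_force: [-0.1, -0.4, -0.4]
grip_width: 0.064
gripper_force: 0.0
```

Call:
jog_arm([
  [-9.6,-7.5,21.2,0,0,0],
  [-9.6,-7.5,21.2,0,0,0],
  [-9.6,-7.5,21.2,0,0,0],
  [-9.6,-7.5,21.2,0,0,0],
  [-9.6,-7.5,21.2,0,0,0],
  [-9.6,-7.5,21.2,0,0,0],
  [-9.6,-7.5,21.2,0,0,0],
  [-9.6,-7.5,21.2,0,0,0],
])

```text
time_s: 15.23
position: [0.3977, 0.181, 0.1196]
tool_rot: [[0.843, 0.539, -0.002], [0.539, -0.843, 0.0], [-0.002, -0.001, -1.0]]
ft_force: [0.7, 0.4, 0.4]
grip_width: 0.0641
gripper_force: 0.0
```

Run:
```python
from plan import *
print(env.observe()['position'],env.observe()['q'][5])
for c in('side','top'):
    im,o=blocks(c)
    for b in o: print(c,*b)
plan([('down',(.3987,.1816,.006),down(-57.5))])
```

```text
[0.39770167 0.18097924 0.11956141] 66.23762566119024
side 0.72 [185. 196.] 0.031 [334.7 280.5] [42. 66.] 57.6 [ 78.5  90.  126.5]
side 0.69 [156. 285.] 0.246 [641.3  51. ] [40. 42.] 85.7 [114. 163. 115.]
side 0.67 [145. 283.] 0.274 [644.9 101.3] [41. 44.] 0.1 [189. 193. 118.]
side 0.6 [195. 218.] 0.031 [400.6 181.1] [44. 71.] 34.0 [55. 56. 54.]
side 0.58 [171. 177.] 0.04 [281.1 422.4] [52. 98.] 85.7 [172.  173.5  86.5]
side 0.49 [165. 232.] 0.029 [519.7 352.3] [18. 53.] 65.7 [60.5 60.5 57. ]
top 0.93 [134. 240.] 0.244 [640.8  49.1] [40. 41.] 88.4 [ 68. 113.  65.]
top 0.83 [204. 138.] 0.033 [501.1 360.4] [40. 65.] 34.9 [62. 61. 59.]
top 0.69 [131. 218.] 0.275 [644.1 107.5] [40. 43.] 85.9 [145. 142.  45.]
down rows>= 3 [-0.2, -0.1, 11.6, 0.1, -0.2, 0.0] -> [0.399 0.182 0.006]
```

View pics/c4s.png

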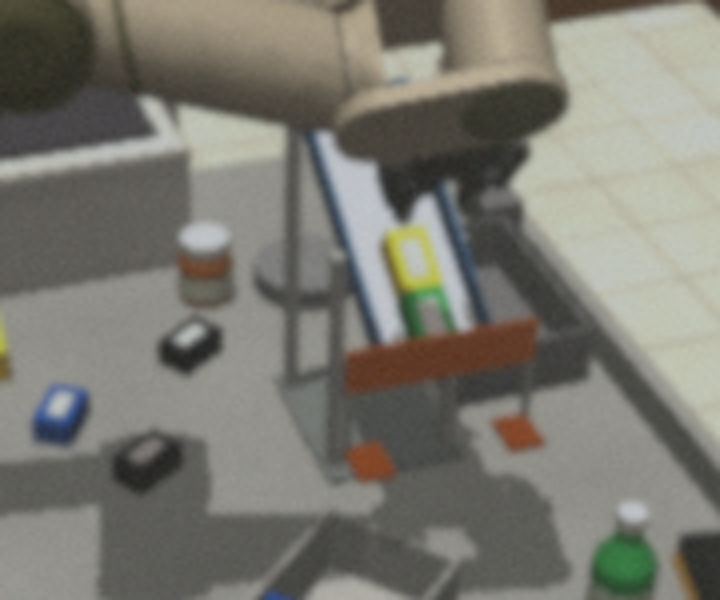

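Yellow (412,258) lies behind green (430,310) in a neat column on the chute. Next comes the near black block.

Call:
jog_arm([
  [0,0,3,0,0,0],
  [0,0,6,0,0,0],
  [0,0,8.5,0,0,0],
  [0,0,10.5,0,0,0],
  [0,0,11.4,0,0,0],
  [0,0,11.4,0,0,0],
  [0,0,11.4,0,0,0],
])

```text
time_s: 16.02
position: [0.3998, 0.1813, 0.0068]
tool_rot: [[0.843, 0.538, 0.002], [0.538, -0.843, 0.0], [0.002, 0.001, -1.0]]
ft_force: [0.2, 0.1, 1.1]
grip_width: 0.0639
gripper_force: 0.0
```

Call:
jog_arm([
  [0,0,0,0,0,0],
  [0,0,0,0,0,0],
  [0,0,0,0,0,0],
  [0,0,0,0,0,0],
  [0,0,0,0,0,0],
  [0,0,0,0,0,0],
], hand=0)

```text
time_s: 16.52
position: [0.3996, 0.1814, 0.0075]
tool_rot: [[0.843, 0.538, 0.004], [0.538, -0.843, 0.001], [0.003, 0.002, -1.0]]
ft_force: [-0.9, -0.3, 6.9]
grip_width: 0.0396
gripper_force: 40.9
```

Call:
jog_arm([
  [0,0,-3,0,0,0],
  [0,0,-7,0,0,0],
  [0,0,-11,0,0,0],
  [0,0,-15,0,0,0],
  [0,0,-17.1,0,0,0],
])

```text
time_s: 16.93
position: [0.3994, 0.1816, 0.1822]
tool_rot: [[0.843, 0.538, 0.008], [0.538, -0.843, 0.001], [0.007, 0.003, -1.0]]
ft_force: [0.9, -0.2, -0.4]
grip_width: 0.0393
gripper_force: 41.2
```

Call:
jog_arm([
  [0,0,-4,0,0,0],
  [0,0,-8,0,0,0],
  [0,0,-12,0,0,0],
  [0,0,-15,0,0,0],
  [0,0,-17.2,0,0,0],
  [0,0,-17.2,0,0,0],
  [0,0,-17.2,0,0,0],
])

```text
time_s: 17.52
position: [0.3982, 0.1813, 0.35]
tool_rot: [[0.843, 0.538, 0.003], [0.538, -0.843, 0.0], [0.003, 0.001, -1.0]]
ft_force: [0.3, 0.1, -1.1]
grip_width: 0.0393
gripper_force: 41.3
```

Call:
jog_arm([
  [9,8.9,0,6.8,13.2,-26.9],
  [9,8.9,0,6.8,13.2,-26.9],
  [9,8.9,0,6.8,13.2,-26.9],
  [9,8.9,0,6.8,13.2,-26.9],
  [9,8.9,0,6.8,13.2,-26.9],
  [9,8.9,0,6.8,13.2,-26.9],
])

```text
time_s: 18.02
position: [0.5222, 0.1536, 0.3471]
tool_rot: [[0.499, 0.864, 0.07], [0.831, -0.5, 0.244], [0.246, -0.064, -0.967]]
ft_force: [-0.9, 0.1, -0.6]
grip_width: 0.0394
gripper_force: 41.3
```

Call:
jog_arm([
  [3.8,12,0.2,6.9,13.2,-26.9],
  [3.8,12,0.2,6.9,13.2,-26.9],
  [3.8,12,0.2,6.9,13.2,-26.9],
  [3.8,12,0.2,6.9,13.2,-26.9],
  [3.8,12,0.2,6.9,13.2,-26.9],
  [3.8,12,0.2,6.9,13.2,-26.9],
  [3.8,12,0.2,6.9,13.2,-26.9],
  [3.8,12,0.2,6.9,13.2,-26.9],
])

```text
time_s: 18.68
position: [0.6444, 0.1277, 0.3501]
tool_rot: [[0.038, 0.999, 0.022], [0.877, -0.044, 0.478], [0.478, 0.001, -0.878]]
ft_force: [0.2, -0.1, -0.7]
grip_width: 0.0394
gripper_force: 41.4
```

Run:
```python
from plan import *
print(env.observe()['grip_width'])
plan([('lay',lip+e*.175+n*.007,tilt())])
```

```text
0.03944305059097038
lay rows>= 2 [-0.1, 0.0, 7.9, 0.1, 0.1, 0.0] -> [0.647 0.165 0.28 ]
```

Call:
jog_arm([
  [0,0,2,0,0,0],
  [0,0,4,0,0,0],
  [0,0,6,0,0,0],
  [0,0,7,0,0,0],
  [0,0,7.7,0,0,0],
  [0,0,7.7,0,0,0],
  [0,0,7.7,0,0,0],
])

```text
time_s: 19.27
position: [0.6467, 0.1638, 0.2831]
tool_rot: [[0.037, 0.999, 0.023], [0.877, -0.043, 0.478], [0.479, 0.002, -0.878]]
ft_force: [-0.6, -0.9, -0.8]
grip_width: 0.0393
gripper_force: 41.4
```

Call:
jog_arm([
  [0,0,0,0,0,0],
  [0,0,0,0,0,0],
  [0,0,0,0,0,0],
  [0,0,0,0,0,0],
  [0,0,0,0,0,0],
], hand=0.6)

```text
time_s: 19.68
position: [0.6468, 0.1636, 0.2825]
tool_rot: [[0.037, 0.999, 0.022], [0.877, -0.043, 0.479], [0.479, 0.002, -0.878]]
ft_force: [-0.6, 0.3, -0.4]
grip_width: 0.0512
gripper_force: 0.0
```

Call:
jog_arm([
  [0,0,-2,0,0,0],
  [0,0,-5,0,0,0],
  [0,0,-9.3,0,0,0],
  [0,0,-9.3,0,0,0],
  [0,0,-9.3,0,0,0],
])

```text
time_s: 20.1
position: [0.6451, 0.1183, 0.3659]
tool_rot: [[0.036, 0.999, 0.027], [0.877, -0.045, 0.478], [0.478, 0.006, -0.878]]
ft_force: [0.4, -0.7, -0.7]
grip_width: 0.0512
gripper_force: 0.0
```

Run:
```python
from plan import *
im,o=blocks('side')
for b in o: print(*b)
transfer((335.1,284.8),55.5,.235,.006)
```

```text
0.74 [156. 285.] 0.246 [641.3  53.2] [33. 39.] 13.9 [ 91.  113.5  84. ]
0.69 [169. 176.] 0.04 [280.3 419.2] [51. 95.] 86.3 [170.5 171.5  83.5]
0.63 [144. 282.] 0.274 [645.3 102.9] [40. 42.] 179.8 [139.5 126.   85. ]
0.59 [168. 227.] 0.032 [501.  357.5] [43. 75.] 35.9 [72. 72. 71.]
0.54 [184. 194.] 0.03 [335.4 282.2] [43. 74.] 52.8 [ 80.  94. 123.]
0.51 [126. 276.] 0.305 [647.  168.6] [40. 66.] 86.9 [107.5 109.  107. ]
out rows>= 6 [4.0, -12.7, 2.2, -8.0, -27.9, 31.3] -> [0.52  0.17  0.363]
above rows>= 4 [-0.5, -10.8, 12.1, 0.0, 0.0, 0.0] -> [0.428 0.227 0.241]
above rows>= 4 [-0.5, -10.9, 12.2, 0.0, 0.0, 0.0] -> [0.335 0.285 0.12 ]
down rows>= 3 [-0.0, 0.0, 11.4, 0.0, 0.0, 0.0] -> [0.335 0.285 0.006]
lift rows>= 5 [-0.0, 0.0, -18.6, 0.0, 0.0, 0.0] -> [0.335 0.285 0.192]
lift rows>= 5 [-0.0, 0.0, -18.6, 0.0, 0.0, 0.0] -> [0.335 0.285 0.377]
hover rows>= 4 [4.5, 15.9, 0.0, 4.0, 14.0, -15.6] -> [0.491 0.232 0.377]
hover rows>= 4 [0.1, 16.4, -0.5, 4.0, 13.9, -15.7] -> [0.647 0.18  0.377]
lay rows>= 2 [0.0, 0.0, 7.8, 0.0, 0.0, 0.0] -> [0.649 0.217 0.309]
back rows>= 3 [0.0, 0.0, -9.3, 0.0, 0.0, 0.0] -> [0.647 0.173 0.39 ]
```

Call:
jog_arm([
  [4,-12.7,2.2,-8,-27.9,31.3],
  [4,-12.7,2.2,-8,-27.9,31.3],
  [4,-12.7,2.2,-8,-27.9,31.3],
  [4,-12.7,2.2,-8,-27.9,31.3],
  [4,-12.7,2.2,-8,-27.9,31.3],
  [4,-12.7,2.2,-8,-27.9,31.3],
  [4,-12.7,2.2,-8,-27.9,31.3],
  [4,-12.7,2.2,-8,-27.9,31.3],
], hand=0.75)

```text
time_s: 20.87
position: [0.5195, 0.1715, 0.3621]
tool_rot: [[0.562, 0.827, -0.001], [0.827, -0.562, 0.001], [0.0, -0.001, -1.0]]
ft_force: [1.1, 0.0, -0.7]
grip_width: 0.0644
gripper_force: 0.0
```

Call:
jog_arm([
  [-0.5,-10.8,12.1,0,0,0],
  [-0.5,-10.8,12.1,0,0,0],
  [-0.5,-10.8,12.1,0,0,0],
  [-0.5,-10.8,12.1,0,0,0],
  [-0.5,-10.8,12.1,0,0,0],
])

```text
time_s: 21.28
position: [0.4216, 0.2276, 0.2365]
tool_rot: [[0.563, 0.827, -0.012], [0.827, -0.563, -0.001], [-0.007, -0.009, -1.0]]
ft_force: [-0.1, 0.2, -1.1]
grip_width: 0.064
gripper_force: 0.0
```

Call:
jog_arm([
  [-0.5,-10.9,12.2,0,0,0],
  [-0.5,-10.9,12.2,0,0,0],
  [-0.5,-10.9,12.2,0,0,0],
  [-0.5,-10.9,12.2,0,0,0],
  [-0.5,-10.9,12.2,0,0,0],
  [-0.5,-10.9,12.2,0,0,0],
  [-0.5,-10.9,12.2,0,0,0],
])

```text
time_s: 21.87
position: [0.3368, 0.2846, 0.1208]
tool_rot: [[0.566, 0.825, 0.003], [0.825, -0.566, 0.001], [0.002, 0.002, -1.0]]
ft_force: [0.8, -0.4, 0.6]
grip_width: 0.064
gripper_force: 0.0
```

Run:
```python
from plan import *
for c in('side','top'):
    im,o=blocks(c)
    for b in o: print(c,*b)
save(im,'c5t.png',(60,200,130,290),4)
plan([('down',(.3351,.2848,.006),down(-34.5))])
```

```text
side 0.74 [167. 227.] 0.031 [502.5 360.1] [47. 69.] 27.0 [75. 75. 73.]
side 0.59 [169. 174.] 0.04 [282.1 424.7] [50. 93.] 85.0 [167. 169.  86.]
side 0.57 [159. 284.] 0.245 [641.7  44.9] [43. 43.] 87.8 [112.5 162.  117. ]
side 0.55 [128. 277.] 0.305 [646.  157.9] [40. 50.] 90.1 [104. 106. 105.]
side 0.54 [184. 193.] 0.031 [338.3 279.1] [43. 63.] 49.4 [52. 60. 85.]
side 0.51 [145. 286.] 0.274 [644.8 108.4] [39. 42.] 162.3 [187.  190.  109.5]
side 0.45 [260. 329.] 0.103 [ 661.9 -296.3] [110. 239.] 166.7 [ 77. 113.  79.]
top 0.95 [130. 223.] 0.274 [643.3 102.6] [35. 41.] 170.3 [146.  144.   48.5]
top 0.86 [205. 140.] 0.032 [501.5 361.2] [40. 66.] 33.5 [64.  63.  60.5]
top 0.79 [128. 195.] 0.307 [647.  162.8] [41. 43.] 85.9 [54. 53. 49.]
top 0.69 [137. 240.] 0.246 [640.7  51. ] [32. 43.] 171.6 [ 69. 114.  64.]
top 0.54 [274. 105.] 0.042 [266.  391.9] [ 47. 161.] 75.4 [146. 147.  49.]
down rows>= 3 [-0.1, -0.2, 11.5, 0.1, -0.1, -0.0] -> [0.335 0.285 0.006]
```

View pics/c5t.png

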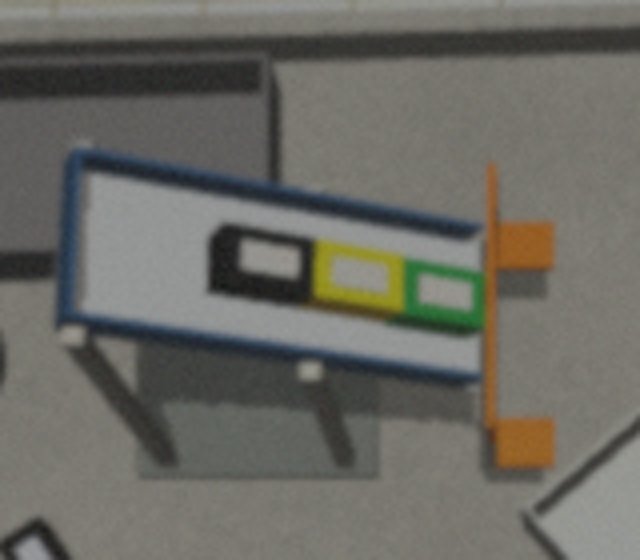

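Green (443,295), yellow (358,275) and black (262,262) stand in a tidy column behind the shut gate. Blue is next.

Call:
jog_arm([
  [0,0,3,0,0,0],
  [0,0,6,0,0,0],
  [0,0,8.5,0,0,0],
  [0,0,10.5,0,0,0],
  [0,0,11.4,0,0,0],
  [0,0,11.4,0,0,0],
  [0,0,11.4,0,0,0],
])

```text
time_s: 22.65
position: [0.3362, 0.2846, 0.0064]
tool_rot: [[0.566, 0.824, 0.002], [0.824, -0.566, -0.0], [0.001, 0.002, -1.0]]
ft_force: [0.2, -1.2, -0.7]
grip_width: 0.0638
gripper_force: 0.0
```

Call:
jog_arm([
  [0,0,0,0,0,0],
  [0,0,0,0,0,0],
  [0,0,0,0,0,0],
  [0,0,0,0,0,0],
  [0,0,0,0,0,0],
  [0,0,0,0,0,0],
], hand=0)

```text
time_s: 23.15
position: [0.3363, 0.2849, 0.0072]
tool_rot: [[0.566, 0.825, 0.004], [0.825, -0.566, 0.0], [0.002, 0.003, -1.0]]
ft_force: [0.6, -1.0, 7.2]
grip_width: 0.0392
gripper_force: 40.9
```

Call:
jog_arm([
  [0,0,-3,0,0,0],
  [0,0,-7,0,0,0],
  [0,0,-11,0,0,0],
  [0,0,-15,0,0,0],
  [0,0,-18.6,0,0,0],
])

```text
time_s: 23.57
position: [0.3349, 0.2846, 0.1953]
tool_rot: [[0.566, 0.825, 0.003], [0.825, -0.566, 0.0], [0.002, 0.003, -1.0]]
ft_force: [0.6, 0.5, -1.1]
grip_width: 0.0392
gripper_force: 41.3
```

Call:
jog_arm([
  [0,0,-4,0,0,0],
  [0,0,-8,0,0,0],
  [0,0,-12,0,0,0],
  [0,0,-16,0,0,0],
  [0,0,-19,0,0,0],
  [0,0,-19,0,0,0],
  [0,0,-19,0,0,0],
])

```text
time_s: 24.15
position: [0.3349, 0.2848, 0.3833]
tool_rot: [[0.566, 0.825, 0.004], [0.825, -0.566, 0.001], [0.003, 0.003, -1.0]]
ft_force: [0.6, -0.3, -2.5]
grip_width: 0.0393
gripper_force: 41.5
```

Call:
jog_arm([
  [4.5,15.9,0,4,14,-15.6],
  [4.5,15.9,0,4,14,-15.6],
  [4.5,15.9,0,4,14,-15.6],
  [4.5,15.9,0,4,14,-15.6],
  [4.5,15.9,0,4,14,-15.6],
  [4.5,15.9,0,4,14,-15.6],
])

```text
time_s: 24.65
position: [0.4928, 0.2308, 0.3795]
tool_rot: [[0.32, 0.947, 0.043], [0.915, -0.32, 0.245], [0.246, -0.039, -0.969]]
ft_force: [-0.8, 0.0, -0.8]
grip_width: 0.0392
gripper_force: 41.4
```

Call:
jog_arm([
  [0.1,16.4,-0.5,4,13.9,-15.7],
  [0.1,16.4,-0.5,4,13.9,-15.7],
  [0.1,16.4,-0.5,4,13.9,-15.7],
  [0.1,16.4,-0.5,4,13.9,-15.7],
  [0.1,16.4,-0.5,4,13.9,-15.7],
  [0.1,16.4,-0.5,4,13.9,-15.7],
  [0.1,16.4,-0.5,4,13.9,-15.7],
  [0.1,16.4,-0.5,4,13.9,-15.7],
])

```text
time_s: 25.32
position: [0.6456, 0.1811, 0.3831]
tool_rot: [[0.035, 0.999, 0.022], [0.877, -0.042, 0.478], [0.479, 0.003, -0.878]]
ft_force: [-0.6, 0.0, -0.8]
grip_width: 0.0391
gripper_force: 41.6
```

Run:
```python
from plan import *
print(env.observe()['grip_width'])
plan([('lay',lip+e*.235+n*.007,tilt())])
```

```text
0.03906250220526999
lay rows>= 2 [-0.4, 0.2, 8.3, 0.1, 0.0, 0.2] -> [0.649 0.217 0.309]
```

Call:
jog_arm([
  [0,0,2,0,0,0],
  [0,0,4,0,0,0],
  [0,0,6,0,0,0],
  [0,0,7,0,0,0],
  [-0.2,0,8,0,0,0],
  [-0.2,0,8,0,0,0],
  [-0.2,0,8,0,0,0],
])

```text
time_s: 25.9
position: [0.6486, 0.2163, 0.3116]
tool_rot: [[0.036, 0.999, 0.023], [0.877, -0.043, 0.478], [0.479, 0.003, -0.878]]
ft_force: [0.3, -0.5, -0.2]
grip_width: 0.0392
gripper_force: 41.6
```

Call:
jog_arm([
  [0,0,0,0,0,0],
  [0,0,0,0,0,0],
  [0,0,0,0,0,0],
  [0,0,0,0,0,0],
  [0,0,0,0,0,0],
], hand=0.6)

```text
time_s: 26.32
position: [0.649, 0.216, 0.3111]
tool_rot: [[0.037, 0.999, 0.023], [0.877, -0.043, 0.478], [0.479, 0.002, -0.878]]
ft_force: [-0.2, 0.9, -0.5]
grip_width: 0.0512
gripper_force: 0.0
```

Call:
jog_arm([
  [0,0,-2,0,0,0],
  [0,0,-5,0,0,0],
  [0,0,-9.3,0,0,0],
  [0,0,-9.3,0,0,0],
  [0,0,-9.3,0,0,0],
])

```text
time_s: 26.73
position: [0.6472, 0.1708, 0.3946]
tool_rot: [[0.036, 0.999, 0.027], [0.877, -0.045, 0.478], [0.479, 0.007, -0.878]]
ft_force: [-0.0, 0.7, -1.1]
grip_width: 0.0513
gripper_force: 0.0
```

Run:
```python
from plan import *
plan([('out',(.50,.10,.36),down(38.9)),('over',(.4336,-.1771,.20),None)])
```

```text
out rows>= 7 [-8.4, -14.4, -0.7, 10.7, -27.2, -40.5] -> [0.5  0.1  0.36]
over rows>= 4 [-8.7, -11.3, 8.0, 0.0, 0.0, 0.0] -> [ 0.467 -0.039  0.28 ]
over rows>= 4 [-8.7, -11.3, 8.0, 0.0, 0.0, 0.0] -> [ 0.434 -0.177  0.2  ]
```

Call:
jog_arm([
  [-8.4,-14.4,-0.7,10.7,-27.2,-40.5],
  [-8.4,-14.4,-0.7,10.7,-27.2,-40.5],
  [-8.4,-14.4,-0.7,10.7,-27.2,-40.5],
  [-8.4,-14.4,-0.7,10.7,-27.2,-40.5],
  [-8.4,-14.4,-0.7,10.7,-27.2,-40.5],
  [-8.4,-14.4,-0.7,10.7,-27.2,-40.5],
  [-8.4,-14.4,-0.7,10.7,-27.2,-40.5],
  [-8.4,-14.4,-0.7,10.7,-27.2,-40.5],
], hand=0.6)

```text
time_s: 27.4
position: [0.4988, 0.1025, 0.3575]
tool_rot: [[-0.635, 0.773, -0.005], [0.773, 0.635, -0.002], [0.002, -0.005, -1.0]]
ft_force: [-0.3, 0.1, -0.0]
grip_width: 0.0513
gripper_force: 0.0
```

Run:
```python
from plan import *
im,o=blocks('top')
for b in o: print(*b)
save(im,'c6t.png',None,1.5)
P=pts(im);f=im['frame'].astype(int);X,Y,Z=P[...,0],P[...,1],P[...,2]
d=(X>.36)&(X<.63)&(Y>-.26)&(Y<0)
bl=d&(f[...,2]>f[...,0]+30)&(Z>.06);print('plate',rect(P[bl]),np.median(P[bl],0))
def comp(m):
    k,l,st,_=cv2.connectedComponentsWithStats(m.astype(np.uint8));return l==1+np.argmax(st[1:,4])
m=comp((f[...,1]>f[...,0]+40)&(f[...,1]>f[...,2]+30)&(abs(Z-.1)<.012)&(X>.5)&(Y<-.2));print('stand',rect(P[m]),m.sum(),np.median(P[m][:,2]))
m=comp((Z>.15)&(Y<-.2)&(X>.65));print('head',rect(P[m]),m.sum())
m=comp((f[...,0]>f[...,2]+50)&(Z>.03)&(X>.3)&(X<.5)&(Y<-.2)&(Y>-.42));print('yellow',rect(P[m]),m.sum())
m=comp((f.max(-1)<85)&(Z>.07)&(X>.3)&(X<.42)&(Y<-.25)&(Y>-.38));print('pad',rect(P[m]),np.median(P[m],0),m.sum())
plan([('over',(.4336,-.1771,.20),down(38.9))])
```

```text
0.94 [272. 114.] 0.042 [282.  426.2] [49. 87.] 85.2 [145. 146.  48.]
0.59 [135. 245.] 0.238 [641.3  36.4] [26. 42.] 3.7 [ 75. 112.  71.]
0.59 [205. 142.] 0.032 [501.1 361. ] [40. 65.] 33.8 [64. 62. 59.]
0.57 [116. 163.] 0.341 [596.2 202.8] [ 38. 161.] 22.4 [ 46.  64. 104.]
plate (array([ 433. , -176.4]), array([10., 69.]), np.float32(128.7)) [ 0.43252477 -0.17561563  0.12103542]
stand (array([ 610.8, -281.4]), array([ 99., 133.]), np.float32(166.5)) 1375 0.1002642704636223
head (array([ 752.5, -315.9]), array([58., 90.]), np.float32(76.6)) 645
yellow (array([ 397.3, -326.6]), array([ 92., 119.]), np.float32(170.9)) 683
pad (array([ 370.8, -315.3]), array([47., 71.]), np.float32(79.6)) [ 0.37016515 -0.31526146  0.08512284] 360
over rows>= 4 [-8.8, -11.3, 7.9, -0.1, -0.2, 0.0] -> [ 0.466 -0.038  0.279]
over rows>= 4 [-8.8, -11.3, 7.8, -0.1, -0.1, 0.0] -> [ 0.434 -0.177  0.2  ]
```

View pics/c6t.png

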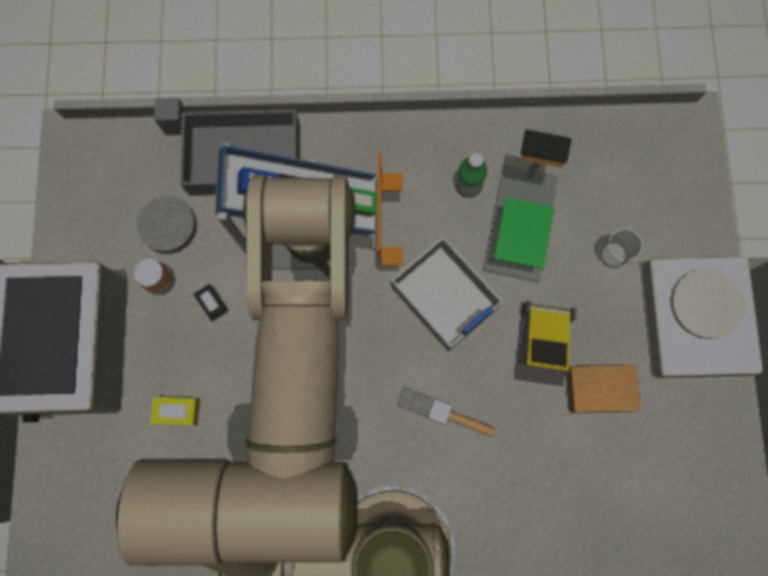

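Every block is on the chute; blue is the topmost, at (258,182), with the arm partly covering the column. The stand is at (0.611, -0.281) with its x axis at -13.5°, and the pad is at (0.371, -0.315). Now I move to the dish.

Call:
jog_arm([
  [-8.8,-11.3,7.9,0,0,0],
  [-8.8,-11.3,7.9,0,0,0],
  [-8.8,-11.3,7.9,0,0,0],
  [-8.8,-11.3,7.9,0,0,0],
  [-8.8,-11.3,7.9,0,0,0],
])

```text
time_s: 27.92
position: [0.4647, -0.0428, 0.2752]
tool_rot: [[-0.622, 0.783, -0.012], [0.783, 0.622, 0.004], [0.01, -0.007, -1.0]]
ft_force: [0.6, 0.1, -0.1]
grip_width: 0.0514
gripper_force: 0.0
```

Call:
jog_arm([
  [-8.8,-11.3,7.8,0,0,0],
  [-8.8,-11.3,7.8,0,0,0],
  [-8.8,-11.3,7.8,0,0,0],
  [-8.8,-11.3,7.8,0,0,0],
  [-8.8,-11.3,7.8,0,0,0],
  [-8.8,-11.3,7.8,0,0,0],
  [-8.8,-11.3,7.8,0,0,0],
])

```text
time_s: 28.5
position: [0.4343, -0.1779, 0.2014]
tool_rot: [[-0.627, 0.779, -0.004], [0.779, 0.627, 0.002], [0.004, -0.002, -1.0]]
ft_force: [-0.1, 0.1, 0.8]
grip_width: 0.0513
gripper_force: 0.0
```

Run:
```python
from plan import *
im=cam('side');save(im,'c7s.png',(80,230,200,360),4)
plan([('grip',(.4333,-.1768,.082),down(38.8))])
```

```text
grip rows>= 3 [0.1, -0.0, 12.0, -0.1, -0.2, 0.2] -> [ 0.433 -0.177  0.082]
```

View pics/c7s.png

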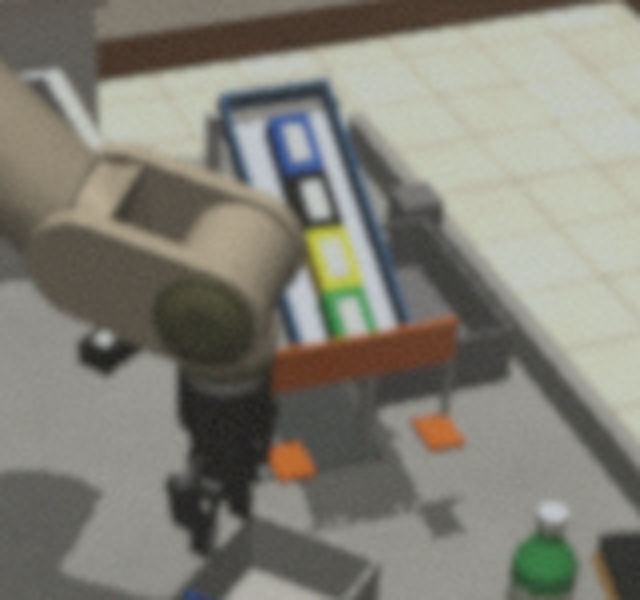

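All four blocks (blue 295,140; black 315,197; yellow 335,260; green 350,312) are in a column behind the shut gate. Now I grip the dish.

Call:
jog_arm([
  [0,0,3,0,0,0],
  [0,0,6,0,0,0],
  [0,0,9,0,0,0],
  [0,0,11,0,0,0],
  [0.1,0,12,0,0,0],
  [0.1,0,12,0,0,0],
  [0.1,0,12,0,0,0],
])

```text
time_s: 29.13
position: [0.4335, -0.1765, 0.0818]
tool_rot: [[-0.63, 0.777, -0.004], [0.777, 0.63, 0.0], [0.003, -0.003, -1.0]]
ft_force: [0.4, 0.5, 0.2]
grip_width: 0.0514
gripper_force: 0.0
```

Call:
jog_arm([
  [0,0,0,0,0,0],
  [0,0,0,0,0,0],
  [0,0,0,0,0,0],
  [0,0,0,0,0,0],
  [0,0,0,0,0,0],
  [0,0,0,0,0,0],
  [0,0,0,0,0,0],
  [0,0,0,0,0,0],
], hand=0, newtons=110)

```text
time_s: 29.8
position: [0.4335, -0.1772, 0.0823]
tool_rot: [[-0.629, 0.777, -0.003], [0.777, 0.629, -0.0], [0.001, -0.002, -1.0]]
ft_force: [1.4, 2.4, 6.4]
grip_width: 0.0089
gripper_force: 107.3
```

Run:
```python
from plan import *
# dish pose at chute: origin xo downhill of lip
for xo in(.075,):
    pl=lip-ux*(xo+.085); print(pl)
    t=lambda d:(pl[0]-ux[0]*d,pl[1]-ux[1]*d)
    # TCP z = dish underside + .082; rim = underside+.075
    plan([('lift',(.4335,-.177,.105),None),('pre',(*t(.10),.105),down(87.5)),('under',(*t(0),.105),None)])
```

```text
[ 0.6330209  -0.14534772  0.19      ]
lift rows>= 1 [0.0, 0.0, -2.3, 0.0, 0.0, 0.0] -> [ 0.434 -0.177  0.105]
pre rows>= 7 [-17.6, 10.9, -0.0, -0.1, -0.1, -48.5] -> [ 0.629 -0.245  0.105]
under rows>= 3 [0.0, 10.0, -0.0, 0.0, -0.0, -0.0] -> [ 0.633 -0.145  0.105]
```

Call:
jog_arm([
  [0,0,-1,0,0,0],
  [0,0,-2,0,0,0],
  [0,0,-2.5,0,0,0],
  [0,0,-2.5,0,0,0],
])

```text
time_s: 30.13
position: [0.4332, -0.1774, 0.1071]
tool_rot: [[-0.629, 0.777, -0.003], [0.777, 0.629, -0.001], [0.002, -0.003, -1.0]]
ft_force: [-0.5, -0.2, -4.6]
grip_width: 0.0087
gripper_force: 107.5
```

Run:
```python
from plan import *
pl=lip-ux*.160;z=env.observe()['position'][2]
plan([('turn',(.496,-.175,z),down(87.5)),('under',(*pl[:2],z),None)])
```

```text
turn rows>= 7 [-3.8, 5.0, -0.0, -0.1, -0.2, -48.5] -> [ 0.496 -0.175  0.107]
under rows>= 4 [-13.6, 3.6, -0.0, -0.0, 0.0, 0.0] -> [ 0.633 -0.145  0.107]
```

Call:
jog_arm([
  [-0.5,0.6,0,0,0,-6],
  [-1,1.3,0,0,0,-12],
  [-1.5,2,0,0,0,-18],
  [-2,2.6,0,0,0,-24],
  [-2.4,3.2,0,0,0,-30],
  [-2.9,3.8,0,0,0,-36],
  [-3.4,4.4,0,0,0,-42],
  [-3.8,5,0,0,0,-48.5],
])

```text
time_s: 30.8
position: [0.496, -0.1753, 0.1053]
tool_rot: [[-0.999, 0.039, -0.005], [0.039, 0.999, 0.001], [0.005, 0.001, -1.0]]
ft_force: [-0.2, -0.8, -3.3]
grip_width: 0.0087
gripper_force: 107.4
```

Call:
jog_arm([
  [0,0,0,0,0,0],
  [0,0,0,0,0,0],
  [0,0,0,0,0,0],
])

```text
time_s: 31.05
position: [0.4952, -0.1752, 0.1056]
tool_rot: [[-0.999, 0.047, -0.006], [0.047, 0.999, 0.001], [0.006, 0.001, -1.0]]
ft_force: [-0.6, -0.6, -3.4]
grip_width: 0.0085
gripper_force: 107.5
```

```bash
cat > dish.py <<'E'
from plan import *
def dishpose(x0,x1,y0,y1,z0):
    # grey rim points: report rect and tilt of dish floor
    im=cam('top');P=pts(im);f=im['frame'].astype(int);X,Y,Z=P[...,0],P[...,1],P[...,2]
    m=(X>x0)&(X<x1)&(Y>y0)&(Y<y1)
    w=m&(f.min(-1)>120)&(abs(Z-z0-.004)<.03);q=P[w];A=np.c_[q[:,:2],np.ones(len(q))]
    for _ in range(4):
        k=np.linalg.lstsq(A,q[:,2],rcond=None)[0];g=abs(A@k-q[:,2])<.008;A=A[g];q=q[g]
    print('floor',len(q),rect(q),'slopes deg',np.round(np.degrees(k[:2]),2),'z',np.median(q[:,2]));return im
E
python3 - <<'E'
from dish import *
im=dishpose(.40,.62,-.24,.02,.025)
pl=lip-ux*.160;z=env.observe()['position'][2]
plan([('under',(*pl[:2],z),down(87.5))])
E
```

```text
floor 582 (array([506.7, -46.3]), array([ 78., 118.]), np.float32(178.4)) slopes deg [-0.53 -0.28] z 0.027373255645965933
under rows>= 4 [-13.6, 3.6, -0.1, 0.0, -0.3, -0.2] -> [ 0.633 -0.145  0.106]
```

Call:
jog_arm([
  [-2.3,0.5,0,0,0,0],
  [-4.6,1,0,0,0,0],
  [-6.9,1.5,0,0,0,0],
  [-9,2,0,0,0,0],
  [-11,2.5,0,0,0,0],
  [-12.5,2.8,0,0,0,0],
  [-13.6,3.1,0,0,0,0],
  [-13.6,3.1,0,0,0,0],
])

```text
time_s: 31.77
position: [0.6341, -0.1498, 0.1048]
tool_rot: [[-0.999, 0.044, -0.004], [0.044, 0.999, 0.0], [0.004, 0.0, -1.0]]
ft_force: [-0.3, 1.3, -3.6]
grip_width: 0.009
gripper_force: 107.5
```

Run:
```python
from dish import *
im=dishpose(.54,.74,-.17,.05,.025)
pl=lip-ux*.165
plan([('under',(*pl[:2],.106),down(87.5)),('raise',(*pl[:2],.178),None)])
im=cam('side');save(im,'c8s.png',(110,260,210,360),4)
```

```text
floor 468 (array([657.2, -30.5]), array([64., 96.]), np.float32(178.5)) slopes deg [-0.52 -0.14] z 0.026708855579268942
under rows>= 1 [0.0, -0.0, -0.1, 0.0, -0.3, -0.0] -> [ 0.633 -0.15   0.106]
raise rows>= 2 [0.0, -0.0, -7.2, 0.0, -0.0, -0.0] -> [ 0.633 -0.15   0.178]
```

View pics/c8s.png

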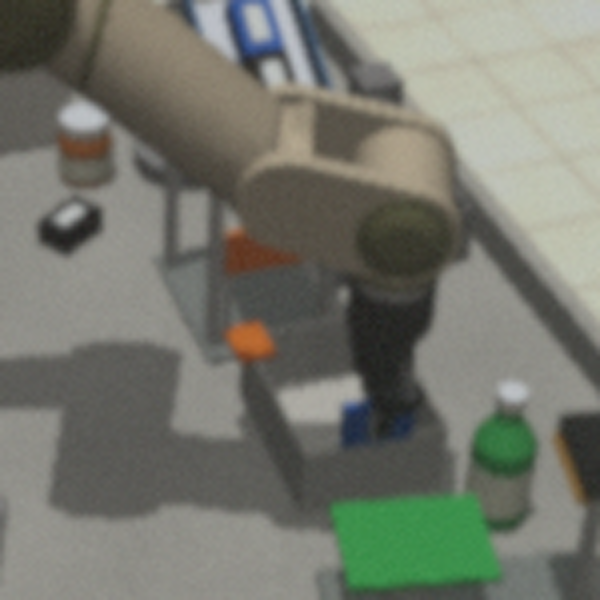

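Call:
jog_arm([
  [0,0,-1,0,0,0],
  [0,0,-2,0,0,0],
  [0,0,-3,0,0,0],
  [0,0,-4,0,0,0],
  [0,0,-5,0,0,0],
  [0,0,-6,0,0,0],
  [0,0,-6.8,0,0,0],
  [0,0,-7.3,0,0,0],
])

```text
time_s: 32.53
position: [0.6336, -0.1504, 0.18]
tool_rot: [[-0.999, 0.044, -0.003], [0.044, 0.999, -0.0], [0.003, -0.0, -1.0]]
ft_force: [0.5, -1.5, -6.7]
grip_width: 0.0087
gripper_force: 108.3
```

Call:
jog_arm([
  [0,0,0,0,0,0],
  [0,0,0,0,0,0],
  [0,0,0,0,0,0],
  [0,0,0,0,0,0],
  [0,0,0,0,0,0],
  [0,0,0,0,0,0],
])

```text
time_s: 33.03
position: [0.6331, -0.1502, 0.1776]
tool_rot: [[-0.999, 0.043, -0.006], [0.043, 0.999, 0.001], [0.006, 0.001, -1.0]]
ft_force: [0.0, -0.5, -8.9]
grip_width: 0.0086
gripper_force: 113.2
```

Run:
```python
from dish import *
im=cam('top');a=im['frame'][60:210,150:330,::-1];save(im,'c9t.png',(60,210,150,330),3)
im=cam('side');b=im['frame'][60:210,200:380,::-1]
cv2.imwrite('pics/c9.png',cv2.resize(np.hstack([a,b]),None,fx=2.2,fy=2.2,interpolation=cv2.INTER_CUBIC))
```

```text
(no output)
```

View pics/c9.png

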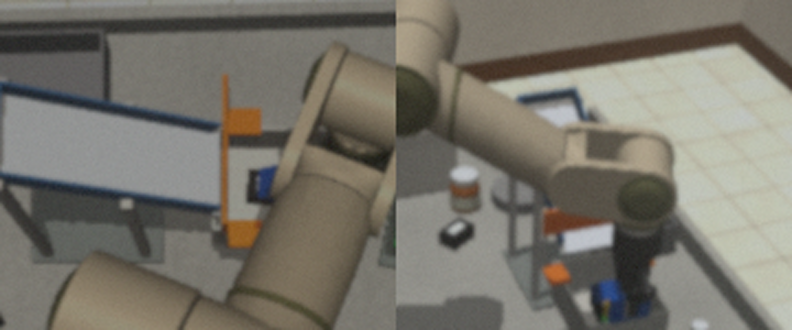

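The chute is empty, and the blocks lie in the dish by the grip plate at (262,185). The force reading of -8.9 N fits the dish, four blocks and the gate. I hold a little longer, then lower and withdraw.

Call:
jog_arm([
  [0,0,0,0,0,0],
  [0,0,0,0,0,0],
  [0,0,0,0,0,0],
  [0,0,0,0,0,0],
])

```text
time_s: 33.47
position: [0.6332, -0.1501, 0.1783]
tool_rot: [[-0.999, 0.043, -0.005], [0.043, 0.999, 0.001], [0.005, 0.0, -1.0]]
ft_force: [-1.2, -0.3, -10.7]
grip_width: 0.0087
gripper_force: 113.2
```

Call:
jog_arm([
  [0,0,1,0,0,0],
  [0,0,2,0,0,0],
  [0,0,3,0,0,0],
  [0,0,4,0,0,0],
  [0,0,5,0,0,0],
  [0,0,6,0,0,0],
  [0,0,7,0,0,0],
  [0,0,7.5,0,0,0],
])

```text
time_s: 34.13
position: [0.6324, -0.15, 0.1015]
tool_rot: [[-0.999, 0.044, -0.007], [0.044, 0.999, 0.001], [0.007, 0.001, -1.0]]
ft_force: [0.2, -0.0, -8.5]
grip_width: 0.0086
gripper_force: 113.7
```

Call:
jog_arm([
  [1,-0.3,0,0,0,0],
  [3,-0.7,0,0,0,0],
  [5,-1.2,0,0,0,0],
  [7,-1.7,0,0,0,0],
  [9,-2.2,0,0,0,0],
  [11,-2.7,0,0,0,0],
  [12.5,-3,0,0,0,0],
  [13.6,-3.1,0,0,0,0],
])

```text
time_s: 34.8
position: [0.4946, -0.1756, 0.1043]
tool_rot: [[-0.999, 0.044, -0.004], [0.044, 0.999, 0.0], [0.004, -0.0, -1.0]]
ft_force: [0.2, -0.3, -8.0]
grip_width: 0.0087
gripper_force: 113.6
```

Run:
```python
from dish import *
o=env.observe();print(o['position'],o['ft_force'])
plan([('up',(.43,-.22,.25),down(87.5)),('turn',(.43,-.22,.25),down(37)),('turn',(.43,-.22,.25),down(-13.5)),('over',(.5283,-.2612,.25),None),('near',(.5283,-.2612,.20),None)])
im=cam('top');a=im['frame'][80:230,180:360,::-1]
im=cam('side');b=im['frame'][100:250,180:360,::-1]
cv2.imwrite('pics/c10.png',cv2.resize(np.hstack([a,b]),None,fx=2.2,fy=2.2,interpolation=cv2.INTER_CUBIC))
```

```text
[ 0.49464764 -0.17564955  0.10433505] [ 0.16572018 -0.31355104 -8.03253186]
up rows>= 4 [6.3, -4.7, -14.5, -0.0, -0.2, -0.0] -> [ 0.43 -0.22  0.25]
turn rows>= 8 [0.0, -0.0, -0.0, -0.0, -0.0, 50.5] -> [ 0.43 -0.22  0.25]
turn rows>= 8 [0.0, -0.0, -0.0, -0.0, -0.0, 50.5] -> [ 0.43 -0.22  0.25]
over rows>= 3 [-1.7, 10.5, -0.0, -0.0, 0.0, -0.0] -> [ 0.528 -0.261  0.25 ]
near rows>= 2 [-0.0, 0.0, 5.0, -0.0, 0.0, -0.0] -> [ 0.528 -0.261  0.2  ]
```

View pics/c10.png

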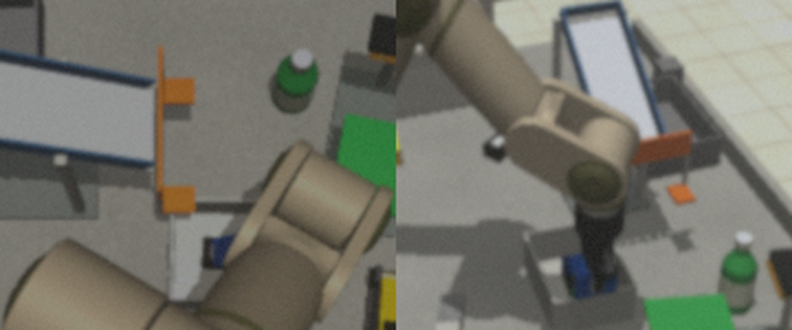

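The gate is shut, the chute is empty, and about 4.4 N of load was gained (4 × 0.1 kg). Now I carry the dish to the stand.

Call:
jog_arm([
  [0.5,-0.4,-1.5,0,0,0],
  [1.5,-1.2,-4,0,0,0],
  [2.6,-2,-6.5,0,0,0],
  [3.8,-2.8,-9,0,0,0],
  [4.8,-3.6,-11.3,0,0,0],
  [5.8,-4.3,-13.3,0,0,0],
  [6.3,-4.7,-14.5,0,0,0],
  [6.3,-4.7,-14.5,0,0,0],
])

```text
time_s: 35.57
position: [0.4321, -0.2208, 0.2522]
tool_rot: [[-0.999, 0.045, 0.0], [0.045, 0.999, -0.004], [-0.001, -0.004, -1.0]]
ft_force: [0.0, -0.5, -7.3]
grip_width: 0.0086
gripper_force: 113.6
```

Call:
jog_arm([
  [0,0,0,0,0,3],
  [0,0,0,0,0,8],
  [0,0,0,0,0,13],
  [0,0,0,0,0,18],
  [0,0,0,0,0,23],
  [0,0,0,0,0,28],
  [0,0,0,0,0,33],
  [0,0,0,0,0,38],
])

```text
time_s: 36.23
position: [0.4319, -0.219, 0.2482]
tool_rot: [[-0.758, 0.652, -0.006], [0.652, 0.758, 0.002], [0.005, -0.003, -1.0]]
ft_force: [0.5, 0.5, -6.7]
grip_width: 0.0085
gripper_force: 113.7
```

Call:
jog_arm([
  [0,0,0,0,0,5],
  [0,0,0,0,0,10],
  [0,0,0,0,0,15],
  [0,0,0,0,0,20],
  [0,0,0,0,0,25],
  [0,0,0,0,0,30],
  [0,0,0,0,0,34],
  [0,0,0,0,0,38],
])

```text
time_s: 36.9
position: [0.4317, -0.2188, 0.248]
tool_rot: [[-0.196, 0.98, -0.006], [0.981, 0.196, 0.002], [0.004, -0.006, -1.0]]
ft_force: [0.6, 0.3, -6.7]
grip_width: 0.0087
gripper_force: 113.7
```

Call:
jog_arm([
  [0,0,0,0,0,4],
  [0,0,0,0,0,8],
  [0,0,0,0,0,12],
  [0,0,0,0,0,16],
  [0,0,0,0,0,20],
  [0,0,0,0,0,23],
  [0,0,0,0,0,25],
  [0,0,0,0,0,25],
])

```text
time_s: 37.57
position: [0.4316, -0.2188, 0.248]
tool_rot: [[0.234, 0.972, -0.006], [0.972, -0.234, 0.003], [0.001, -0.007, -1.0]]
ft_force: [0.0, 0.4, -8.2]
grip_width: 0.0086
gripper_force: 113.7
```

Call:
jog_arm([
  [-0.2,1,0,0,0,0],
  [-0.4,2.5,0,0,0,0],
  [-0.7,4.5,0,0,0,0],
  [-1,6.5,0,0,0,0],
  [-1.3,8.2,0,0,0,0],
  [-1.5,9.6,0,0,0,0],
  [-1.7,10.5,0,0,0,0],
  [-1.7,10.5,0,0,0,0],
])

```text
time_s: 38.23
position: [0.531, -0.2606, 0.247]
tool_rot: [[0.232, 0.973, -0.006], [0.973, -0.232, 0.002], [0.001, -0.006, -1.0]]
ft_force: [1.2, -0.4, -7.3]
grip_width: 0.0089
gripper_force: 113.7
```

Run:
```python
from dish import *
o=env.observe();print(o['position'],o['ft_force'],o['q'])
im=dishpose(.48,.74,-.42,-.15,.168)
P=pts(im);Z=P[...,2];X=P[...,0];Y=P[...,1]
m=(X>.5)&(X<.73)&(Y>-.42)&(Y<-.15)&(abs(Z-.243)<.012);print('rim',rect(P[m]),m.sum(),np.median(Z[m]))
plan([('near',(.5283,-.2612,.195),down(-13.5)),('down',(.5283,-.2612,.182),None)])
save(im,'c11.png',(80,230,280,450),4)
```

```text
[ 0.53098691 -0.26062227  0.24697747] [ 1.21429126 -0.44643527 -7.30484118] [-37.55182499  25.66282509  65.44237094  -0.1105302   89.23766311
 -24.15202487]
floor 143 (array([ 645.7, -267.7]), array([ 52., 239.]), np.float32(30.3)) slopes deg [-0.2  -3.47] z 0.16684606073778618
rim (array([ 614. , -280.1]), array([141., 183.]), np.float32(166.2)) 193 0.23769476120580602
near rows>= 2 [-0.1, -0.1, 5.2, -0.4, -0.0, 0.1] -> [ 0.528 -0.261  0.195]
down rows>= 1 [-0.0, -0.0, 1.3, -0.0, -0.0, -0.0] -> [ 0.528 -0.261  0.182]
```

View pics/c11.png

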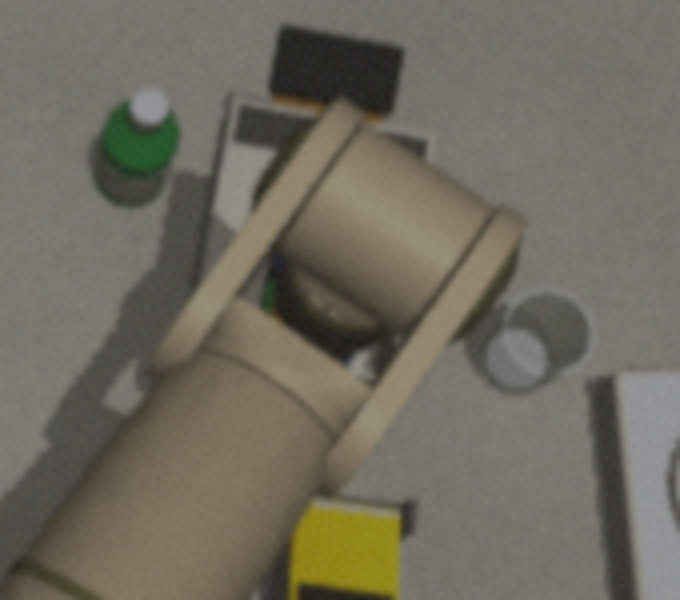

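The dish is level above the stand, with its rim centre at (0.614, -0.280), about 3 mm off. I lower it.

Call:
jog_arm([
  [0,-0.1,1.2,0,0,0],
  [0,-0.2,2.4,0,0,0],
  [0,-0.2,3.6,0,0,0],
  [0,-0.3,4.6,0,0,0],
  [0,-0.3,5.3,0,0,0],
  [0,-0.3,5.8,0,0,0],
  [0,-0.3,6.1,0,0,0],
  [0,-0.3,6.2,0,0,0],
])

```text
time_s: 38.95
position: [0.5263, -0.2597, 0.1866]
tool_rot: [[0.233, 0.972, -0.005], [0.972, -0.233, 0.001], [-0.0, -0.005, -1.0]]
ft_force: [-0.3, -0.4, -7.7]
grip_width: 0.0084
gripper_force: 113.7
```

Call:
jog_arm([
  [0,0,0.1,0,0,0],
  [0,0,0.1,0,0,0],
  [0,0,0.2,0,0,0],
  [0,0,0.2,0,0,0],
  [0,0,0.2,0,0,0],
])

```text
time_s: 39.37
position: [0.5264, -0.2599, 0.1849]
tool_rot: [[0.233, 0.972, -0.005], [0.972, -0.233, 0.0], [-0.001, -0.005, -1.0]]
ft_force: [-0.2, 0.0, -6.4]
grip_width: 0.0088
gripper_force: 113.7
```

Call:
jog_arm([
  [0,0,0.1,0,0,0],
  [0,0,0.2,0,0,0],
  [0,0,0.2,0,0,0],
  [0,0,0.2,0,0,0],
  [0,0,0.2,0,0,0],
])

```text
time_s: 39.78
position: [0.5266, -0.26, 0.1832]
tool_rot: [[0.233, 0.972, -0.004], [0.972, -0.233, -0.0], [-0.001, -0.004, -1.0]]
ft_force: [0.5, 0.5, -3.8]
grip_width: 0.0082
gripper_force: 114.0
```

Call:
jog_arm([
  [0,0,0.1,0,0,0],
  [0,0,0.1,0,0,0],
  [0,0,0.1,0,0,0],
  [0,0,0.1,0,0,0],
])

```text
time_s: 40.12
position: [0.5265, -0.2601, 0.1824]
tool_rot: [[0.234, 0.972, -0.004], [0.972, -0.234, -0.0], [-0.001, -0.004, -1.0]]
ft_force: [-4.2, -0.4, 1.5]
grip_width: 0.0084
gripper_force: 115.1
```

Call:
jog_arm([
  [0,0,0,0,0,0],
  [0,0,0,0,0,0],
  [0,0,0,0,0,0],
  [0,0,0,0,0,0],
], hand=0.28, newtons=30)

```text
time_s: 40.45
position: [0.5265, -0.2599, 0.1818]
tool_rot: [[0.233, 0.972, -0.004], [0.972, -0.233, 0.0], [-0.001, -0.004, -1.0]]
ft_force: [-0.5, -0.2, 0.2]
grip_width: 0.0238
gripper_force: 0.0
```

Call:
jog_arm([
  [0,0,-1,0,0,0],
  [0,0,-2.5,0,0,0],
  [0,0,-4.5,0,0,0],
  [0,0,-7,0,0,0],
  [0,0,-10,0,0,0],
  [0,0,-12,0,0,0],
  [0,0,-12,0,0,0],
])

```text
time_s: 41.03
position: [0.5278, -0.2605, 0.3073]
tool_rot: [[0.233, 0.972, 0.002], [0.972, -0.233, -0.005], [-0.004, 0.004, -1.0]]
ft_force: [-0.1, 0.3, 0.5]
grip_width: 0.024
gripper_force: 0.0
```

Run:
```python
from plan import *
plan([('off',(.371,-.22,.30),down(80)),('overpad',(.371,-.315,.16),None)])
```

```text
off rows>= 7 [0.1, -8.1, 0.3, -0.0, 0.2, -46.7] -> [ 0.449 -0.24   0.304]
off rows>= 7 [6.0, -5.4, 0.4, -0.0, 0.2, -46.8] -> [ 0.371 -0.22   0.3  ]
overpad rows>= 5 [-1.6, -9.4, 14.0, -0.0, -0.1, 0.0] -> [ 0.371 -0.315  0.16 ]
```

Call:
jog_arm([
  [-9,-14,0,0,0,0],
  [-9,-14,0,0,0,0],
  [-9,-14,0,0,0,0],
  [-9,-14,0,0,0,0],
  [-9,-14,0,0,0,0],
  [-9,-14,0,0,0,0],
  [-9,-14,0,0,0,0],
], hand=0)

```text
time_s: 41.62
position: [0.37, -0.3147, 0.3027]
tool_rot: [[0.234, 0.972, -0.004], [0.972, -0.234, 0.0], [-0.001, -0.004, -1.0]]
ft_force: [0.9, 0.1, 0.6]
grip_width: -0.0002
gripper_force: 0.0
```

Call:
jog_arm([
  [0,0,4,0,0,0],
  [0,0,8,0,0,0],
  [0,0,12,0,0,0],
  [0,0,15,0,0,0],
  [0,0,17,0,0,0],
  [0,0,18,0,0,0],
  [0,0,18,0,0,0],
  [0,0,18,0,0,0],
])

```text
time_s: 42.28
position: [0.3699, -0.3143, 0.1223]
tool_rot: [[0.232, 0.973, -0.005], [0.973, -0.232, 0.001], [-0.0, -0.005, -1.0]]
ft_force: [-0.0, 0.7, 0.1]
grip_width: 0.0002
gripper_force: 0.0
```

Run:
```python
from dish import *
im=dishpose(.48,.74,-.42,-.15,.1)
P=pts(im);Z=P[...,2];X=P[...,0];Y=P[...,1]
m=(X>.5)&(X<.72)&(Y>-.42)&(Y<-.15)&(abs(Z-.175)<.012);print('rim',rect(P[m]),m.sum(),np.median(Z[m]))
q=P[m];k=np.linalg.lstsq(np.c_[q[:,:2],np.ones(len(q))],q[:,2],rcond=None)[0];print('tilt deg',np.degrees(k[:2]))
plan([('press',(.371,-.315,.055),None)]);print(env.observe()['grip_width'])
save(im,'c12.png',(80,280,280,450),3)
```

```text
floor 1087 (array([ 618.4, -282.3]), array([120., 152.]), np.float32(166.6)) slopes deg [0.02 0.07] z 0.10438906478177246
rim (array([ 624.8, -284.2]), array([141., 215.]), np.float32(166.8)) 766 0.1731591094799475
tilt deg [0.09040132 0.06482141]
press rows>= 2 [-0.0, 0.1, 6.8, 0.0, 0.0, 0.0] -> [ 0.371 -0.315  0.055]
6.43175335368677e-05
```

View pics/c12.png

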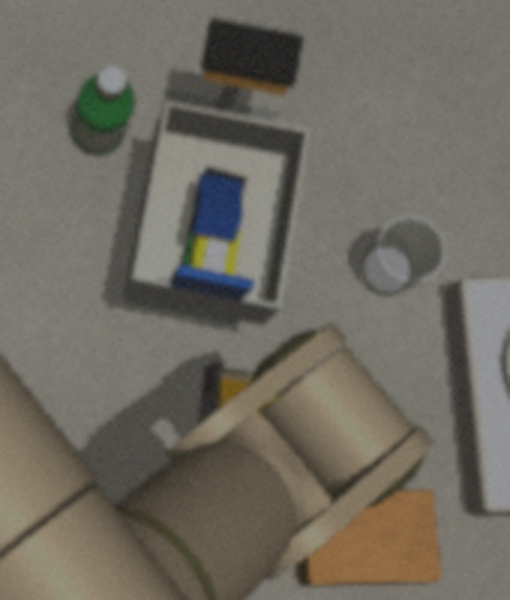

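The dish stands level on the stand, with blue (218,205), yellow (213,252), and black and green in the pile by the plate. Now I press the treadle.

Call:
jog_arm([
  [0,0,1.5,0,0,0],
  [0,0,3,0,0,0],
  [0,0,4,0,0,0],
  [0,0,4.8,0,0,0],
  [0,0,5.6,0,0,0],
  [0,0,6.2,0,0,0],
  [0,0,6.5,0,0,0],
  [0,0,6.5,0,0,0],
])

```text
time_s: 43.0
position: [0.3687, -0.315, 0.0584]
tool_rot: [[0.233, 0.973, -0.005], [0.973, -0.233, -0.001], [-0.002, -0.005, -1.0]]
ft_force: [-5.4, 0.8, 8.7]
grip_width: -0.0004
gripper_force: 4.3
```

Call:
jog_arm([
  [0,0,0.2,0,0,0],
  [0,0,0.3,0,0,0],
  [0,0,0.3,0,0,0],
])

```text
time_s: 43.25
position: [0.3688, -0.3152, 0.0568]
tool_rot: [[0.233, 0.973, -0.004], [0.973, -0.233, -0.002], [-0.003, -0.004, -1.0]]
ft_force: [-6.9, 3.0, 17.9]
grip_width: -0.0002
gripper_force: 9.2
```

Call:
jog_arm([
  [0,0,0.2,0,0,0],
  [0,0,0.2,0,0,0],
  [0,0,0.2,0,0,0],
  [0,0,0.2,0,0,0],
  [0,0,0.2,0,0,0],
  [0,0,0.2,0,0,0],
  [0,0,0.2,0,0,0],
  [0,0,0.2,0,0,0],
])

```text
time_s: 43.92
position: [0.3689, -0.3152, 0.0563]
tool_rot: [[0.232, 0.973, -0.003], [0.973, -0.232, -0.003], [-0.004, -0.003, -1.0]]
ft_force: [-10.9, 6.3, 39.0]
grip_width: -0.0
gripper_force: 19.0
```

Call:
jog_arm([
  [0,0,0,0,0,0],
  [0,0,0,0,0,0],
  [0,0,0,0,0,0],
  [0,0,0,0,0,0],
  [0,0,0,0,0,0],
  [0,0,0,0,0,0],
  [0,0,0,0,0,0],
  [0,0,0,0,0,0],
])

```text
time_s: 44.58
position: [0.3689, -0.3152, 0.0563]
tool_rot: [[0.232, 0.973, -0.003], [0.973, -0.232, -0.003], [-0.004, -0.003, -1.0]]
ft_force: [-11.5, 7.3, 38.5]
grip_width: 0.0002
gripper_force: 19.0
```

Run:
```python
from dish import *
im=cam('side');P=pts(im);f=im['frame'].astype(int)
m=(P[...,0]>.38)&(P[...,0]<.48)&(P[...,1]<-.28)&(P[...,1]>-.4)&(f[...,0]>f[...,2]+50)&(P[...,2]>.03)
q=P[m];k=np.linalg.lstsq(np.c_[q[:,:2],np.ones(len(q))],q[:,2],rcond=None)[0];print(m.sum(),k)
```

```text
390 [-0.03381913  0.0011965   0.06687905]
```

The treadle is hard on its stop: 39 N, with no further travel. I release it and retreat upward.

Call:
jog_arm([
  [0,0,-0.5,0,0,0],
  [0,0,-1.2,0,0,0],
  [0,0,-2,0,0,0],
  [0,0,-3,0,0,0],
  [0,0,-5,0,0,0],
  [0,0,-8,0,0,0],
  [0,0,-12,0,0,0],
  [0,0,-15,0,0,0],
])

```text
time_s: 45.3
position: [0.3697, -0.3148, 0.206]
tool_rot: [[0.233, 0.972, -0.003], [0.972, -0.233, -0.002], [-0.003, -0.002, -1.0]]
ft_force: [0.3, -0.4, 0.4]
grip_width: -0.0002
gripper_force: 0.0
```

Call:
jog_arm([
  [0,-5,-5,0,0,0],
  [0,-5,-5,0,0,0],
  [0,-5,-5,0,0,0],
  [0,-5,-5,0,0,0],
  [0,-5,-5,0,0,0],
  [0,-5,-5,0,0,0],
])

```text
time_s: 45.8
position: [0.3213, -0.3029, 0.252]
tool_rot: [[0.233, 0.972, -0.006], [0.972, -0.233, 0.002], [0.0, -0.006, -1.0]]
ft_force: [0.3, 0.1, -0.6]
grip_width: 0.0003
gripper_force: 0.0
```

Run:
```python
from dish import *
im=dishpose(.48,.74,-.42,-.15,.1)
P=pts(im);X,Y,Z=P[...,0],P[...,1],P[...,2];f=im['frame'].astype(int)
og=(X>.5)&(X<.8)&(abs(Y)<.1)&(f[...,0]>f[...,2]+60)&(Z>.08);print('gate top',np.percentile(Z[og],95))
im=cam('side');P=pts(im);f=im['frame'].astype(int)
m=(P[...,0]>.33)&(P[...,0]<.40)&(P[...,1]<-.29)&(P[...,1]>-.34)&(P[...,2]>.03)&(P[...,2]<.12);print('pad z',np.percentile(P[...,2][m],[50,90]))
save(im,'fin.png',None,1.5)
```

```text
floor 1093 (array([ 618.3, -282.4]), array([120., 152.]), np.float32(166.5)) slopes deg [-0.11  0.01] z 0.10442577440292156
gate top 0.2403010487461
pad z [0.08268552 0.08961529]
```

View pics/fin.png

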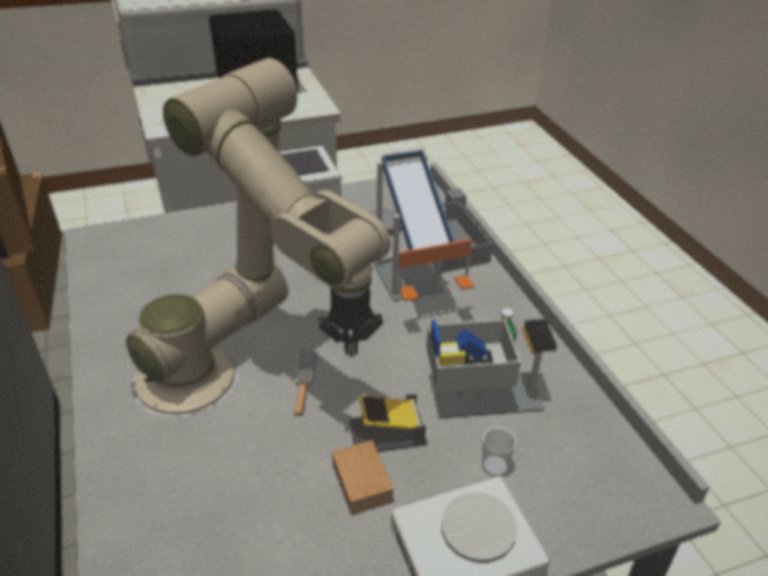

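The dish stands on the stand at (475,355) with the blocks in it. The treadle is up, the gate is shut and the robot is clear of everything.

```bash
python3 -c "
from rig import env
print(env.close_job())"
```

```text
the job is handed in; nothing more can be done
None
```

The job is handed in after about 46 s of robot time: the dish stands level and centred on the stand with all four specimens present (green, blue, near black, small yellow), the treadle was held on its stop and is up again, and the gate is shut; the hand-in returned no verdict.

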